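# Clear the sample tin, fit its nested lids, lift off the outer lid

## Robot

A 6-joint arm with a two-finger parallel gripper is mounted at the origin on the work surface. World frame = base frame: x ahead of the robot, y to its left, z up, the work surface at z = 0. Lengths are in mm, angles in rad, forces in N, time in s.
With the tool pointing down it reaches from about 300 to 1000 mm from the base axis. Payload 5.1 kg.
Tool frame: the origin (TCP) lies at the very end of the fingers, on their centre line; the grasp point (between the pads) lies 19 mm behind it (bot.tcp_to_grasp is the distance from the TCP to the grasp point, in mm); z points along the fingers, y is the direction in which the jaws open and shut (so a half turn about z gives the same grasp; the last joint's range is limited). The gripper opens to 95 mm and grips with 3 to 60 N. Pads are 20 mm wide; open, the fingers measure 119 mm over their backs; the gripper's body (75 mm by 180 mm) begins 59 mm behind the grasp point.
Start: joints at [1.222, 0.124, 1.65, -0, 1.367, -0.083], TCP at [170.764, 627.156, 214.656] pointing down, gripper open.
Joint ranges: [-2.61, 2.61], [-1.02, 2.33], [0.03, 2.71], [-1.35, 4.49], [0.32, 2.68], [-2.91, 2.91]. Speed limits (rad/s): [2.57, 2.57, 3.14, 3.14, 3.14, 3.14].

## Interface

Orientations are given as a unit quaternion [w, x, y, z].
In Python, from workcell import bot, vision gives the robot as it stands.
- The arm moves only by the shell command python3 -m handwheel 'ROWS' [FORCE]. ROWS is JSON, a list of rows, each an object with "twist": the turn, a rotation vector about the tool's x, y, z in degrees, a list of three; "linear": the shift along the tool's x, y, z in m, a list of three; "jaw": the opening, from 0 (shut) to 1 (fully open). In form: [{"twist": [ax, ay, az], "linear": [x, y, z], "jaw": jaw}, ...]. A call has 1 to 10 rows; each row is the pose to reach, as a shift and turn from the pose commanded when the call began, along the tool's axes at that moment; what a row does not reach only later rows make up. A row lasts 1/10 s, in which the tool goes at most 50 mm and 8.59 degrees, less where a joint would pass 70% of its speed; a pose out of reach is approached as far as the arm can. A call with a gripper value outside its range is refused whole. The fingers move at their own pace and stop on an object; FORCE is the grip in N (left out, the last holds). Time passes only in rows, so rows that repeat a pose let the fingers close. It gives the time, the measured TCP pose, the force and the opening at its end, in the units of the state.
- bot.observe(): the state, without advancing time (a new reading comes with each control period).
- vision.camera(name): name is "side" or "top" or "wrist"; returns the picture (480x640x3 uint8, red, green, blue); there is no depth.
- vision.calibration(name): a dict with "vfov" (degrees; the focal length in pixels is half the picture's height over the tangent of half this angle, whatever the lens; pixels are square), "cx", "cy" (the principal point, pixels), "dist_coeffs" ([k1, k2, p1, p2, k3] as OpenCV has them; the pictures are not rectified), "extrinsics" (4x4, takes a point from camera to world coordinates); the wrist camera has in their place "hand_eye" (4x4, takes a point from camera to tool coordinates, whose origin is the TCP and whose axes are the flange's). Camera axes: x right, y up, looking along -z (the intrinsics and any distortion apply to the point x, -y, -z); pixel columns grow to the right and rows downward; lengths in mm; the calibration is good to about 2 mm. A picture is of the moment at which its call begins: read the wrist's pose just before it. calibration takes no time and is no camera call.
- bot.sign_off(): hands the job in, once; it reports no verdict.
The state is a dict: "clock": time; "q": joint angles; "joint_velocities": joint speeds; "effort": joint torques, N m; "tool_pos": TCP position; "tool_rot": TCP orientation; "ft_force": force on the tool from outside, world axes, zero at the start; "wrist_torque": the same for the moment, N m; "opening": finger opening in mm.
Only numpy, scipy, OpenCV 4.12 (cv2) and the standard library are available. Lean on these libraries where they do the work, as an engineer would, in place of code of your own. Each camera call takes 0.05 s, during which the arm holds its last target.

## Task

First clear the wood offcut off the mouth of the sample tin into the scrap bin. Then carry the nested pair of lids over together (the inner lid's knob post carries both), lower the pair gently onto the tin until the inner lid is fully seated, and let go. Finally lift the outer lid alone (its collar is its grip) until its rim is well clear of the top of the inner lid's post, leave the inner lid seated, and finish while still holding the outer lid level and still up there above the tin; do not disturb the other fittings on the shelf.

Things in the scene. Friction and masses are not known exactly. Their poses are not given: they have to be found in the camera images.
- tin: Open round metal tin, fixed to the shelf and upright: outside diameter 116, inside diameter 108, height 70, floor 5 thick. Origin: centre of its underside, on the shelf; z up. It stands on a flat grey disc of diameter 150 (look only). The offcut lies across its rim at the start.
- inner_lid: Inner lid, metal, 100 to 210 g, starts on the shelf under the outer lid. Origin: centre of its underside, z up. Plug diameter 100, z 0 to 12 (foot tapers to 94 over 5 mm), 3 mm play all round in the tin; flange diameter 116, z 12 to 16, rests on the tin's rim; central knob post diameter 18, z 16 to 76: lifting it carries both lids. Seated, its origin is 58 mm above the tin's.
- outer_lid: Outer lid, metal, 100 to 210 g. Origin: centre of its skirt's lower edge, z up. Skirt diameter 136 (inside 130), z 0 to 14; deck z 14 to 18; collar round the central hole, outside 36, inside 24, z 18 to 48. Nested, the deck rests on the inner lid's flange, origin 2 mm above the inner lid's; the post passes loosely through the collar, 26 mm proud. It clears the post after rising 74 mm.
- offcut: Wood offcut, a bar 135 long (its x) by 30 wide (its y) by 28 high (its z), 50 to 100 g, loose. Origin at its centre. It lies flat across the tin's rim in any direction, its centre at most 8 mm from the tin's axis.
- bin: Open grey scrap bin, fixed to the shelf, 190 (its x) by 140 (its y) by 80 high, walls and floor 5 thick. Origin: centre of its underside, on the shelf; z up.
- roller: Bystander: black barn door roller lying on the shelf, strap 150 (its y) by 35, wheel of diameter 64 near its +y end, 26 high. Origin: centre of the strap's underside.
- cylinder: Bystander: small silver keyed deadbolt cylinder standing on its rose, diameter 52, 39 high. Origin: centre of its underside.
- panel: Bystander: flat plywood test panel 90 (its x) by 250 (its y) by 18, lying on the shelf, with a chrome slide latch and a copper pull handle on top, 50 high overall. Origin: centre of its underside.

How it is judged:
By the outcome, as a careful person would: the job done as asked, in the order asked, and still so for the second after the job is handed in, while the arm keeps its last pose, push and grip.
It also fails if it takes over 66 s, if anything falls off the work surface, if the arm or the gripper's body presses on something with over 40 N, if the wrist force passes 120 N, or if a joint passes its speed limit or range.

## Working session

There is one attempt and no reset: what is moved stays moved. The work goes in short steps, Python scripts to look and compute and a shell command to move; the robot and the scene stay as the last step left them, time stands still between calls to the robot, and variables do not carry over. Pictures are saved under pics/ and viewed, and the job is handed in when it is done.

```bash
ls; mkdir -p pics
cat > h.py <<'E'
import numpy as np, cv2, json
from workcell import bot, vision
from scipy.spatial.transform import Rotation as R
def snap(name,fn=None):
    s=bot.observe(); im=vision.camera(name)
    if fn: cv2.imwrite('pics/'+fn+'.png',im[:,:,::-1])
    np.savez('pics/'+(fn or 'last')+'.npz',im=im,T=cam_pose(name,s))
    return im,cam_pose(name,s)
def cam_pose(name,s=None):
    c=vision.calibration(name)
    if 'extrinsics' in c: return np.array(c['extrinsics'])
    s=s or bot.observe(); T=np.eye(4); q=s['tool_rot']
    T[:3,:3]=R.from_quat([q[1],q[2],q[3],q[0]]).as_matrix(); T[:3,3]=s['tool_pos']
    return T@np.array(c['hand_eye'])
def K(name):
    c=vision.calibration(name); f=240/np.tan(np.radians(c['vfov'])/2)
    return np.array([[f,0,c['cx']],[0,f,c['cy']],[0,0,1.]]),np.array(c['dist_coeffs'],float)
def rays(name,T,uv):
    k,d=K(name); p=cv2.undistortPoints(np.array(uv,float).reshape(-1,1,2),k,d)[:,0]
    v=np.c_[p[:,0],-p[:,1],-np.ones(len(p))]@T[:3,:3].T
    return T[:3,3],v/np.linalg.norm(v,axis=1)[:,None]
def onz(name,T,uv,z):
    o,v=rays(name,T,uv); return o+v*((z-o[2])/v[:,2])[:,None]
def proj(name,T,P):
    k,d=K(name); P=(np.array(P,float).reshape(-1,3)-T[:3,3])@T[:3,:3]
    P=P*[1,-1,-1]; return cv2.projectPoints(P,np.zeros(3),np.zeros(3),k,d)[0][:,0]
def tri(obs):
    A=np.zeros((3,3));b=np.zeros(3);L=[]
    for n,T,uv in obs:
        o,v=rays(n,T,[uv]);v=v[0];M=np.eye(3)-np.outer(v,v);A+=M;b+=M@o;L.append((o,M))
    x=np.linalg.solve(A,b); return x,[round(float(np.linalg.norm(M@(x-o))),1) for o,M in L]
E
python3 - <<'E'
from h import *
for n in ['side','top','wrist']:
    im,T=snap(n,n+'0'); print(n,T.round(2).tolist(),vision.calibration(n)['dist_coeffs'],vision.calibration(n)['vfov'])
print(bot.observe())
E
```

```text
pics
side [[0.74, 0.51, -0.44, 168.87], [-0.68, 0.57, -0.47, -494.05], [0.01, 0.64, 0.77, 900.17], [0.0, 0.0, 0.0, 1.0]] [0.03245778 0.         0.         0.         0.        ] 46.36939682258646
top [[0.01, 0.98, -0.17, 454.44], [-1.0, 0.01, -0.01, 11.63], [-0.01, 0.17, 0.98, 1065.56], [0.0, 0.0, 0.0, 1.0]] [-0.12688897  0.          0.          0.          0.        ] 49.4464827360781
wrist [[0.26, -0.93, -0.26, 98.88], [0.96, 0.25, 0.07, 645.75], [-0.0, -0.26, 0.96, 383.36], [0.0, 0.0, 0.0, 1.0]] [0.02643884 0.         0.         0.         0.        ] 58.24746522417399
{'clock': 0.15, 'q': array([ 1.22238053e+00,  1.24342590e-01,  1.65132805e+00,  1.19338902e-06,
        1.36749335e+00, -8.26011607e-02]), 'joint_velocities': array([-1.39456723e-03, -4.19752751e-03, -4.37817654e-03, -5.13975498e-05,
        3.14373058e-03,  3.53322012e-04]), 'effort': array([ 4.37325361e-04, -4.18195510e+01, -3.60471082e+01,  7.75624160e-02,
        4.68878355e-02, -1.11033683e-04]), 'tool_pos': array([170.61464184, 626.70703057, 213.69671652]), 'tool_rot': array([-1.68581208e-04,  1.32516457e-01,  9.91180494e-01, -7.67368303e-04]), 'ft_force': array([ 0.68548398, -0.86841637, -0.68813858]), 'wrist_torque': array([-0.04510139, -0.01941313,  0.00162396]), 'opening': 94.89979138939468}
```

View pics/side0.png

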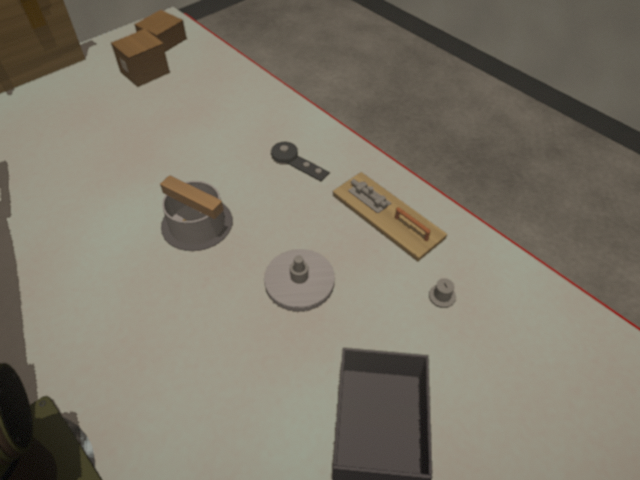

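View pics/top0.png

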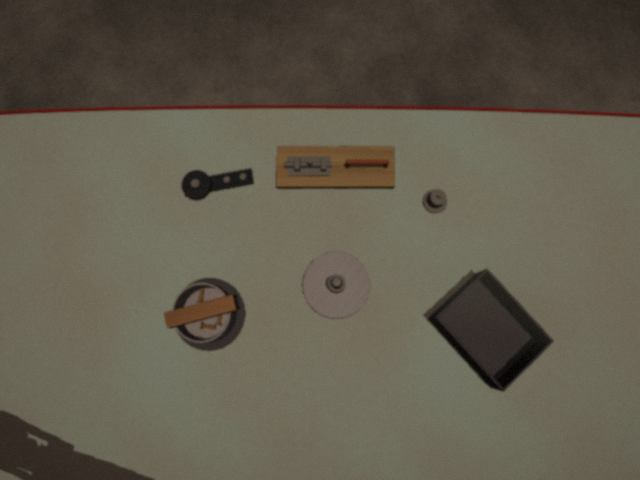

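View pics/wrist0.png

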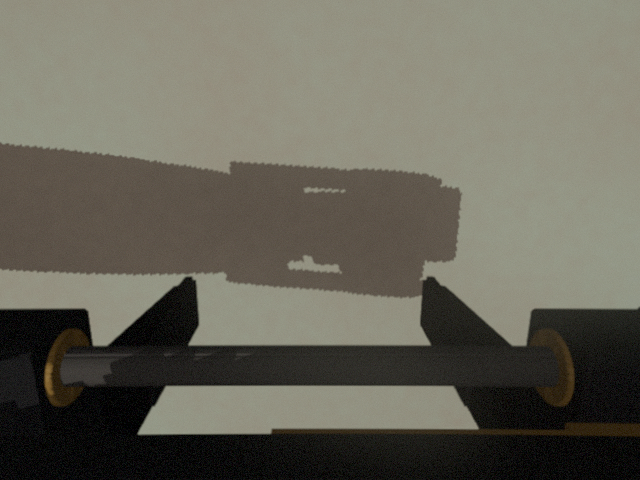

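The side view shows the offcut on the tin at (193,195), the lid pair at (299,275) and the bin at (382,415). In the top view the offcut is at (200,311), the tin at (207,312), the lids at (336,284) and the bin at (489,330). The wrist view shows only bare shelf. Next I'll measure these.

```bash
cat > m.py <<'E'
from h import *
def load(f):
    d=np.load('pics/'+f+'.npz'); return d['im'],d['T']
def crop(f,x0,y0,x1,y1,s,out):
    im,_=load(f); cv2.imwrite('pics/'+out+'.png',cv2.resize(im[y0:y1,x0:x1,::-1],None,fx=s,fy=s,interpolation=cv2.INTER_CUBIC))
E
python3 - <<'E'
from m import *
def offm(im,box):
    hsv=cv2.cvtColor(im,cv2.COLOR_RGB2HSV); m=((hsv[:,:,0]<18)&(hsv[:,:,1]>110)&(hsv[:,:,2]>50)).astype(np.uint8)
    z=np.zeros_like(m);x0,y0,x1,y1=box;z[y0:y1,x0:x1]=m[y0:y1,x0:x1]
    n,l,st,c=cv2.connectedComponentsWithStats(z);i=1+np.argmax(st[1:,4]);return (l==i).astype(np.uint8),st[i],c[i]
for n,f,b in [('side','side0',(140,150,260,260)),('top','top0',(150,270,260,360))]:
    im,T=load(f); m,st,c=offm(im,b); cs,_=cv2.findContours(m,0,2); h=cv2.convexHull(max(cs,key=cv2.contourArea))
    p=cv2.approxPolyDP(h,2,True)[:,0]; print(n,st,c,p.tolist(),onz(n,T,p,98)[:,:2].round(1).tolist(), cv2.minAreaRect(h))
crop('side0',150,160,340,310,4,'c1'); crop('top0',150,230,390,360,3,'c2'); crop('top0',410,250,570,400,4,'c3')
E
```

```text
side [161 177  60  40 866] [191.62240185 194.70438799] [[161, 184], [168, 177], [174, 178], [216, 198], [220, 204], [212, 216], [163, 189]] [[466.6, 307.1], [487.7, 314.8], [495.0, 304.4], [525.3, 202.8], [521.7, 184.5], [492.3, 169.3], [462.1, 292.6]] ((190.0, 195.00001525878906), (61.71547317504883, 17.8885440826416), 26.56505012512207)
top [ 165  288   72   41 1332] [201.08558559 311.10135135] [[233, 296], [236, 309], [214, 328], [167, 326], [165, 313], [200, 288]] [[527.0, 188.9], [502.9, 182.4], [467.2, 222.4], [469.1, 311.7], [493.2, 316.7], [541.2, 252.0]] ((200.57479858398438, 307.85888671875), (70.88465881347656, 39.822044372558594), 1.3639276027679443)
```

```bash
sleep 1
```

```text
(no output)
```

View pics/c1.png

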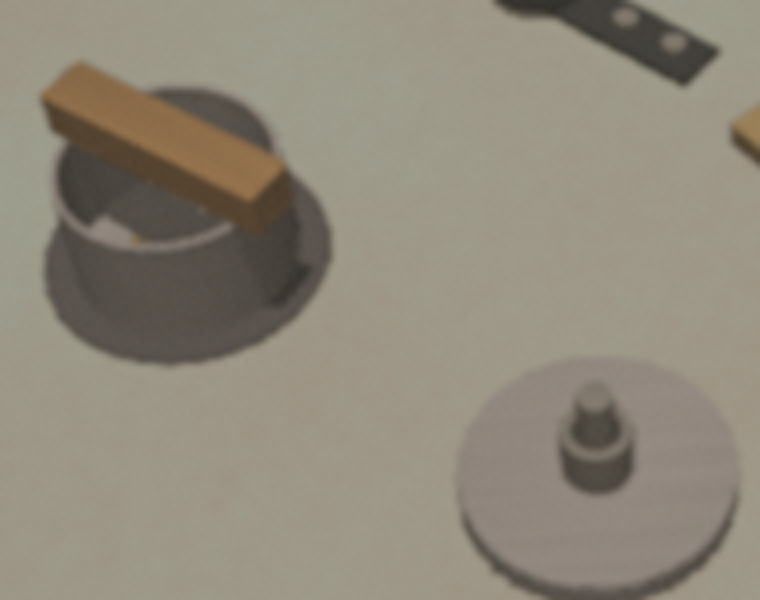

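View pics/c2.png

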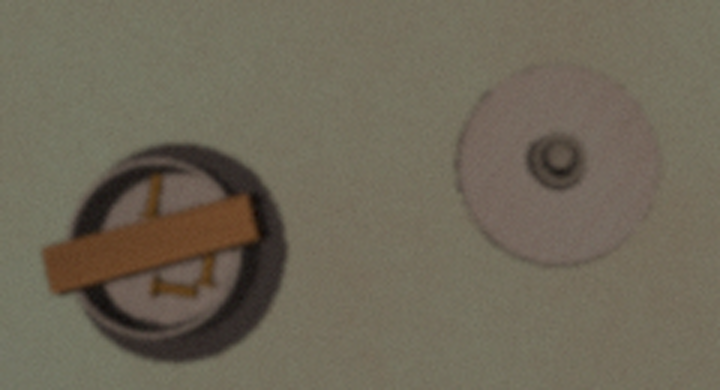

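View pics/c3.png

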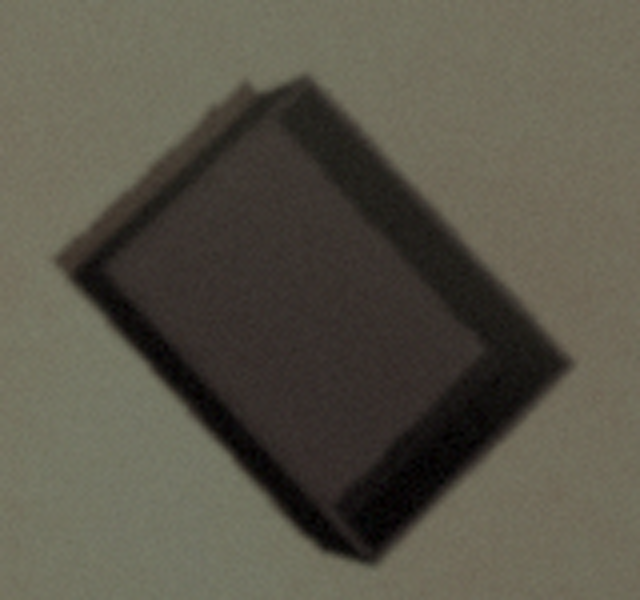

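Run:
```python
from m import *
S,Ts=load('side0');Tp,Tt=load('top0')
c=lambda a,x0,y0,s:((a[0]+.5)/s-.5+x0,(a[1]+.5)/s-.5+y0)
sd=[(82,62),(42,97),(290,165),(250,205)]
tp=[(43,247),(55,293),(248,194),(262,238)]  # order: far-left..., 
tp={ 'A':(43,247),'B':(58,293),'C':(248,194),'D':(261,238)}
# world: A x493,y317 ; B 469,312 ; C 527,189 ; D 503,182
sdm={'A':(82,62),'B':(42,97),'C':(290,165),'D':(250,205)}
P=[]
for k in 'ABCD':
    x,r=tri([('side',Ts,c(sdm[k],150,160,4)),('top',Tt,c(tp[k],150,230,3))]);print(k,x.round(1),r);P.append(x)
print(np.mean(P,0))
# post top, collar
for nm,a,b in [('posttop',(595,397),(560,155)),('collartop',(597,437),(556,158))]:
    x,r=tri([('side',Ts,c(a,150,160,4)),('top',Tt,c(b,150,230,3))]);print(nm,x.round(1),r)
# lid deck outer circle top view
print('lid centre z20', onz('top',Tt,[c((559,165),150,230,3)],20))
L=[c(a,410,250,4) for a in [(57,262),(305,75),(573,362),(375,560)]]
q=onz('top',Tt,L,80);print(q.round(1),q.mean(0))
print([np.linalg.norm(q[i]-q[i-1]).round() for i in range(4)])
```

```text
A [495.1 319.8  94.8] [0.1, 0.1]
B [466.1 308.   98.1] [0.7, 0.7]
C [530.5 190.5  95.8] [0.2, 0.2]
D [502.2 182.2  94.7] [1.0, 1.0]
[498.48118581 250.14118227  95.84879255]
posttop [558.8  -3.9  73.5] [0.1, 0.1]
collartop [560.5  -1.8  38.6] [0.1, 0.1]
lid centre z20 [[557.7978052   -4.17623663  20.        ]]
[[ 495.2 -169.3   80. ]
 [ 584.7 -291.8   80. ]
 [ 446.9 -418.6   80. ]
 [ 355.7 -318.    80. ]] [ 470.64553715 -299.41733647   80.        ]
[np.float64(204.0), np.float64(152.0), np.float64(187.0), np.float64(136.0)]
```

```bash
cat >> h.py <<'E'
def rel(x,y,z,yaw=None,level=True):
    """tool-frame shift (m) and turn (deg) to put TCP at xyz, tool down, jaw axis yaw (deg, mod 180)"""
    s=bot.observe();q=s['tool_rot'];M=R.from_quat([q[1],q[2],q[3],q[0]])
    yy=M.as_matrix()[:,1]; cur=np.degrees(np.arctan2(yy[1],yy[0]))
    if yaw is None: yaw=cur
    d=(yaw-cur+90)%180-90; yw=np.radians(cur+d)
    Y=np.array([np.cos(yw),np.sin(yw),0]);Z=np.array([0,0,-1.]);X=np.cross(Y,Z)
    G=R.from_matrix(np.c_[X,Y,Z])
    lin=M.inv().apply(np.array([x,y,z])-s['tool_pos'])/1000
    print('t',round(s['clock'],2),'pos',s['tool_pos'].round(1),'yaw',round(cur,1),'F',s['ft_force'].round(1),'open',round(s['opening'],1))
    print('linear',lin.round(4).tolist(),'twist',np.degrees((M.inv()*G).as_rotvec()).round(2).tolist())
E
python3 -c "
from h import *
rel(498,250,280,15.3)"
```

```text
t 0.15 pos [170.6 626.7 213.7] yaw 74.8 F [ 0.7 -0.9 -0.7] open 94.9
linear [-0.4148, -0.2776, -0.0659] twist [-0.09, 0.04, 59.47]
```

```bash
python3 -m handwheel '[{"twist":[0,0,6],"linear":[-0.03,-0.02,-0.03],"jaw":1},{"twist":[0,0,12],"linear":[-0.07,-0.045,-0.05],"jaw":1},{"twist":[0,0,18],"linear":[-0.11,-0.073,-0.066],"jaw":1},{"twist":[0,0,24],"linear":[-0.15,-0.1,-0.066],"jaw":1},{"twist":[0,0,30],"linear":[-0.19,-0.127,-0.066],"jaw":1},{"twist":[0,0,36],"linear":[-0.23,-0.154,-0.066],"jaw":1},{"twist":[0,0,42],"linear":[-0.27,-0.18,-0.066],"jaw":1},{"twist":[0,0,48],"linear":[-0.31,-0.207,-0.066],"jaw":1},{"twist":[0,0,54],"linear":[-0.35,-0.234,-0.066],"jaw":1},{"twist":[0,0,59.5],"linear":[-0.38,-0.254,-0.066],"jaw":1}]' 30
python3 -c "
from h import *
rel(498,250,280,15.3)"
```

```text
clock: 1.15
tool_pos: [471.9, 279.9, 280.4]
tool_rot: [0.0, 0.609, 0.793, -0.0]
ft_force: [-0.6, -0.8, 0.3]
opening: 95.2
t 1.15 pos [471.9 279.9 280.4] yaw 14.9 F [-0.6 -0.8  0.3] open 95.2
linear [-0.0356, 0.0175, 0.0004] twist [-0.01, 0.02, -0.35]
```

```bash
python3 -c "
from h import *
snap('wrist','w1')"
python3 -m handwheel '[{"twist":[0,0,0],"linear":[-0.0356,0.0175,0],"jaw":1},{"twist":[0,0,0],"linear":[-0.0356,0.0175,0],"jaw":1},{"twist":[0,0,0],"linear":[-0.0356,0.0175,0],"jaw":1}]'
python3 -c "
from h import *
snap('wrist','w2')"
```

```text
clock: 1.5
tool_pos: [497.0, 252.2, 280.2]
tool_rot: [-0.0, 0.607, 0.794, -0.0]
ft_force: [0.5, -0.2, -0.9]
opening: 95.1
```

View pics/w2.png

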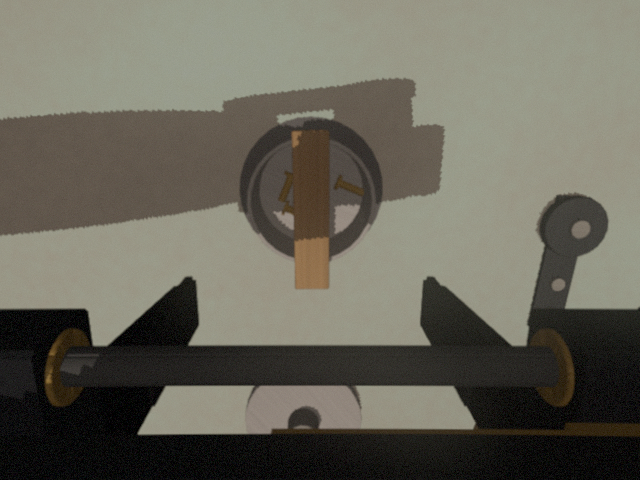

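View pics/w1.png

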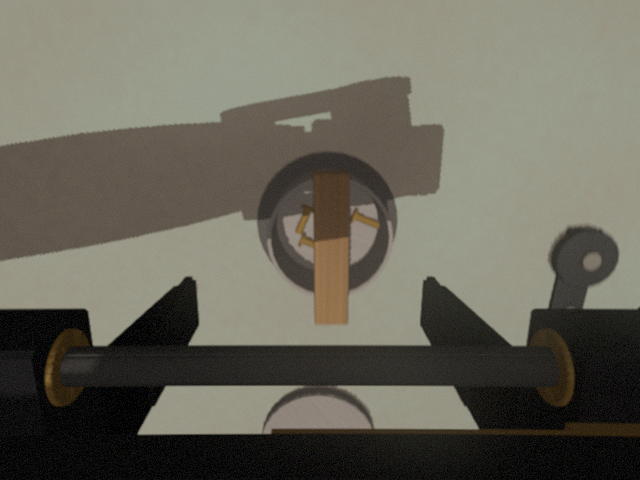

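The wrist views show the offcut crossing the tin. Its corners are at about (292,130), (329,130), (329,289) and (295,289) in w2, and (313,173), (350,174), (348,325) and (315,325) in w1. The tin rim is visible around it.

Run:
```python
from m import *
_,T1=load('w1');_,T2=load('w2');
def offm(f):
    im,T=load(f); hsv=cv2.cvtColor(im,cv2.COLOR_RGB2HSV); m=((hsv[:,:,0]<18)&(hsv[:,:,1]>100)&(hsv[:,:,2]>25)).astype(np.uint8)
    m[335:]=0; m=cv2.morphologyEx(m,cv2.MORPH_OPEN,np.ones((7,7)))
    n,l,st,c=cv2.connectedComponentsWithStats(m);i=1+np.argmax(st[1:,4]);l=(l==i).astype(np.uint8)
    cs,_=cv2.findContours(l,0,2);h=cv2.convexHull(cs[0]);r=cv2.boxPoints(cv2.minAreaRect(h));print(f,st[i],r.tolist())
    return r,T
A,_=offm('w1');B,_=offm('w2')
c=[];
for a in [(292,130,313,173),(329,130,350,174),(329,289,348,325),(295,289,315,325)]:
    x,r=tri([('wrist',T2,a[:2]),('wrist',T1,a[2:])]);print(x.round(1),r)
for f,p in [('w2',[(292,130),(329,130),(329,289),(295,289)]),('w1',[(313,173),(350,174),(348,325),(315,325)])]:
    q=onz('wrist',T2 if f=='w2' else T1,p,98);print(q.round(1).tolist(),q.mean(0))
    d=q[0]-q[3]+q[1]-q[2];print(np.degrees(np.arctan2(d[1],d[0])),[np.linalg.norm(q[i]-q[i-1]).round(1) for i in range(4)])
rel(498,250,280,15.3)
```

```text
w1 [ 314  173   35  150 4649] [[314.0, 173.0], [348.0, 173.0], [348.0, 322.0], [314.0, 322.0]]
w2 [ 292  131   37  157 4618] [[291.70379638671875, 131.0054931640625], [326.89544677734375, 130.35379028320312], [329.79534912109375, 286.9482421875], [294.60369873046875, 287.5999450683594]]
[466.3 313.5 103.3] [0.1, 0.1]
[493.7 321.2 114.1] [0.1, 0.1]
[529.1 196.1 110.8] [0.2, 0.2]
[501.6 188.6 110.6] [0.1, 0.1]
[[466.2, 313.4, 98.0], [494.4, 321.1, 98.0], [531.2, 191.5, 98.0], [502.5, 183.7, 98.0]] [498.58247939 252.4268375   98.        ]
105.76190435508217 [np.float64(134.7), np.float64(29.3), np.float64(134.7), np.float64(29.7)]
[[466.4, 312.9, 98.0], [495.7, 319.8, 98.0], [531.8, 190.1, 98.0], [503.3, 182.5, 98.0]] [499.29534692 251.32105381  98.        ]
105.68369525409412 [np.float64(135.5), np.float64(30.1), np.float64(134.6), np.float64(29.5)]
t 1.55 pos [496.6 252.7 280.3] yaw 15.3 F [0.6 0.9 0.1] open 95.0
linear [-0.003, 0.0006, 0.0003] twist [-0.05, -0.02, -0.03]
```

```bash
python3 -c "
from h import *
rel(498.7,251.5,70,15.7)"
```

```text
t 1.55 pos [496.6 252.7 280.3] yaw 15.3 F [0.6 0.9 0.1] open 95.0
linear [-0.0018, 0.0019, 0.2103] twist [-0.05, -0.02, -0.43]
```

```bash
python3 -m handwheel '[{"twist":[0,0,-0.4],"linear":[-0.0018,0.0019,0.02],"jaw":0.55},{"twist":[0,0,-0.4],"linear":[-0.0018,0.0019,0.05],"jaw":0.55},{"twist":[0,0,-0.4],"linear":[-0.0018,0.0019,0.08],"jaw":0.55},{"twist":[0,0,-0.4],"linear":[-0.0018,0.0019,0.11],"jaw":0.55},{"twist":[0,0,-0.4],"linear":[-0.0018,0.0019,0.13],"jaw":0.55},{"twist":[0,0,-0.4],"linear":[-0.0018,0.0019,0.15],"jaw":0.55},{"twist":[0,0,-0.4],"linear":[-0.0018,0.0019,0.15],"jaw":0.55}]'
python3 -c "
from h import *
rel(498.7,251.5,70,15.7)
snap('wrist','w3'); snap('side','s3')
crop=None"
```

```text
clock: 2.25
tool_pos: [496.1, 251.5, 127.1]
tool_rot: [-0.002, 0.603, 0.797, -0.003]
ft_force: [-0.9, -1.4, 0.2]
opening: 53.0
t 2.25 pos [496.1 251.5 127.1] yaw 15.8 F [-0.9 -1.4  0.2] open 53.0
linear [-0.0007, 0.0028, 0.0571] twist [-0.39, 0.03, 0.08]
```

View pics/w3.png

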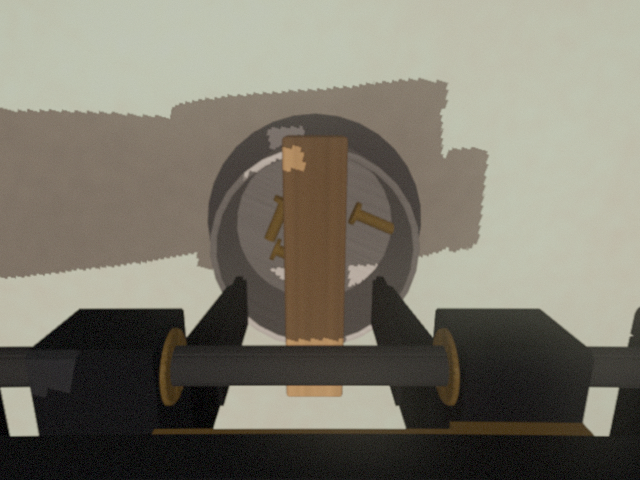

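View pics/s3.png

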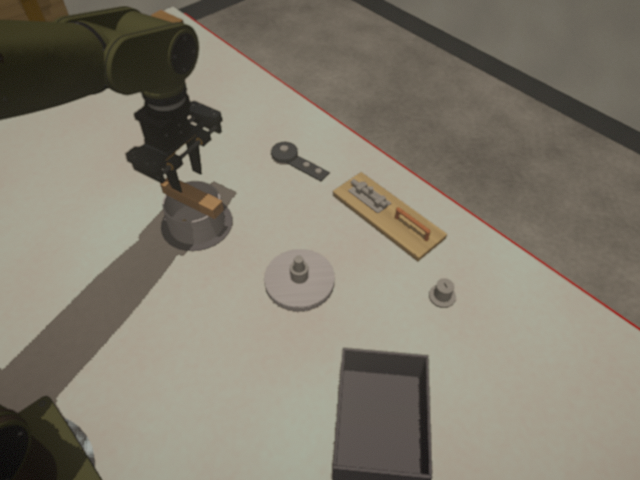

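The fingers straddle the bar and are centred on it: tips at x≈238 and 378, bar at 285–345 in w3. I'll go down, grip and lift.

```bash
python3 -m handwheel '[{"twist":[0,0,0],"linear":[0,0.002,0.02],"jaw":0.55},{"twist":[0,0,0],"linear":[0,0.002,0.04],"jaw":0.55},{"twist":[0,0,0],"linear":[0,0.002,0.056],"jaw":0.55},{"twist":[0,0,0],"linear":[0,0.002,0.056],"jaw":0.55},{"twist":[0,0,0],"linear":[0,0.002,0.056],"jaw":0.2},{"twist":[0,0,0],"linear":[0,0.002,0.056],"jaw":0.1},{"twist":[0,0,0],"linear":[0,0.002,0.056],"jaw":0},{"twist":[0,0,0],"linear":[0,0.002,0.056],"jaw":0},{"twist":[0,0,0],"linear":[0,0.002,0.056],"jaw":0},{"twist":[0,0,0],"linear":[0,0.002,0.056],"jaw":0}]' 25
python3 -m handwheel '[{"twist":[0,0,0],"linear":[0,0,-0.01],"jaw":0},{"twist":[0,0,0],"linear":[0,0,-0.03],"jaw":0},{"twist":[0,0,0],"linear":[0,0,-0.055],"jaw":0},{"twist":[0,0,0],"linear":[0,0,-0.085],"jaw":0},{"twist":[0,0,0],"linear":[0,0,-0.12],"jaw":0},{"twist":[0,0,0],"linear":[0,0,-0.15],"jaw":0},{"twist":[0,0,0],"linear":[0,0,-0.18],"jaw":0},{"twist":[0,0,0],"linear":[0,0,-0.2],"jaw":0},{"twist":[0,0,0],"linear":[0,0,-0.2],"jaw":0}]'
python3 -c "
from h import *
snap('wrist','w4'); snap('top','t4')
rel(470,-304,280,-47.4)
"
```

```text
clock: 3.35
tool_pos: [501.8, 252.1, 75.8]
tool_rot: [0.0, 0.604, 0.797, 0.001]
ft_force: [-0.8, -0.7, 6.1]
opening: 30.0
clock: 4.25
tool_pos: [502.7, 252.4, 278.8]
tool_rot: [0.002, 0.604, 0.797, 0.003]
ft_force: [-0.1, -0.4, -0.3]
opening: 29.9
t 4.35 pos [501.  251.7 274.1] yaw 15.7 F [ 0.4  0.2 -2.1] open 29.9
linear [-0.5267, -0.1799, -0.0058] twist [-0.01, 0.01, 63.07]
```

View pics/w4.png

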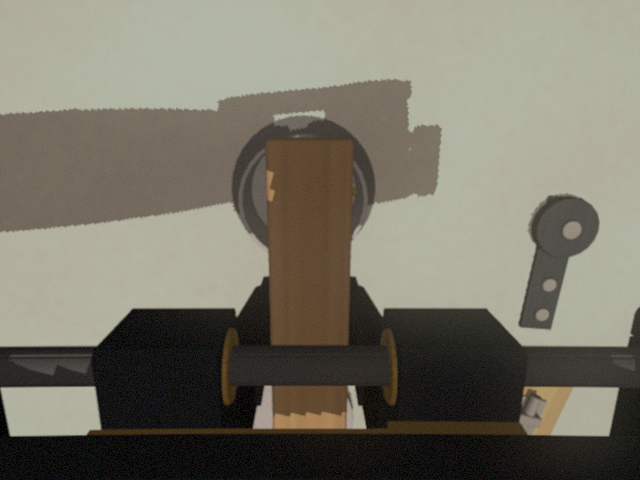

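```bash
python3 -m handwheel '[{"twist":[0,0,2],"linear":[-0.015,-0.005,0],"jaw":0},{"twist":[0,0,6],"linear":[-0.045,-0.015,0],"jaw":0},{"twist":[0,0,11],"linear":[-0.085,-0.029,0],"jaw":0},{"twist":[0,0,16],"linear":[-0.125,-0.043,0],"jaw":0},{"twist":[0,0,21],"linear":[-0.165,-0.056,0],"jaw":0},{"twist":[0,0,26],"linear":[-0.205,-0.07,0],"jaw":0},{"twist":[0,0,31],"linear":[-0.245,-0.084,0],"jaw":0},{"twist":[0,0,36],"linear":[-0.285,-0.097,0],"jaw":0},{"twist":[0,0,41],"linear":[-0.325,-0.111,0],"jaw":0},{"twist":[0,0,46],"linear":[-0.365,-0.125,0],"jaw":0}]'
python3 -c "
from h import *
rel(470,-304,280,-47.4)"
```

```text
clock: 5.35
tool_pos: [477.6, -135.4, 272.5]
tool_rot: [-0.001, 0.869, 0.495, -0.001]
ft_force: [1.1, 0.1, -0.2]
opening: 29.7
t 5.35 pos [ 477.6 -135.4  272.5] yaw -30.6 F [ 1.1  0.1 -0.2] open 29.7
linear [-0.1489, 0.0794, -0.0076] twist [-0.17, 0.07, 16.75]
```

```bash
python3 -m handwheel '[{"twist":[0,0,4],"linear":[-0.03,0.016,0],"jaw":0},{"twist":[0,0,8],"linear":[-0.06,0.032,0],"jaw":0},{"twist":[0,0,12],"linear":[-0.09,0.048,0],"jaw":0},{"twist":[0,0,16],"linear":[-0.115,0.062,0],"jaw":0},{"twist":[0,0,16.5],"linear":[-0.135,0.072,0],"jaw":0},{"twist":[0,0,16.5],"linear":[-0.145,0.077,0],"jaw":0},{"twist":[0,0,16.5],"linear":[-0.149,0.079,0],"jaw":0},{"twist":[0,0,16.5],"linear":[-0.149,0.079,0],"jaw":0},{"twist":[0,0,16.5],"linear":[-0.149,0.079,0],"jaw":0}]'
python3 -c "
from h import *
snap('wrist','w5');snap('top','t5');snap('side','s5')
rel(470,-304,60,-47.4)"
```

```text
clock: 6.25
tool_pos: [472.3, -301.0, 274.4]
tool_rot: [-0.0, 0.93, 0.368, -0.0]
ft_force: [-0.4, 0.3, -2.3]
opening: 29.8
t 6.4 pos [ 472.6 -301.   274.8] yaw -46.8 F [-0.2  0.6 -0.4] open 29.6
linear [-0.0039, 0.0003, 0.2148] twist [0.01, -0.01, 0.64]
```

View pics/w5.png

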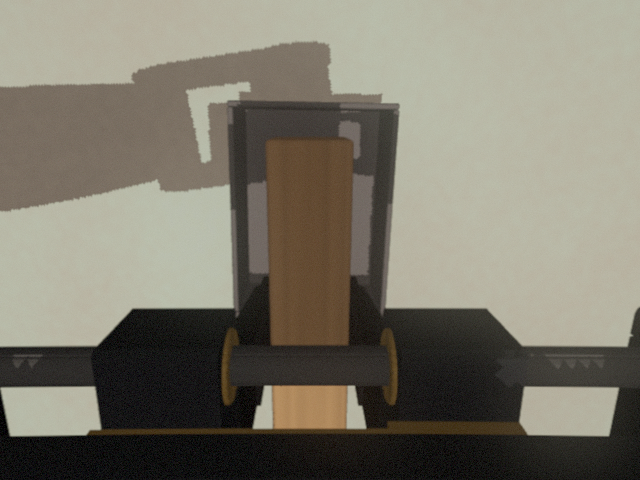

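View pics/t5.png

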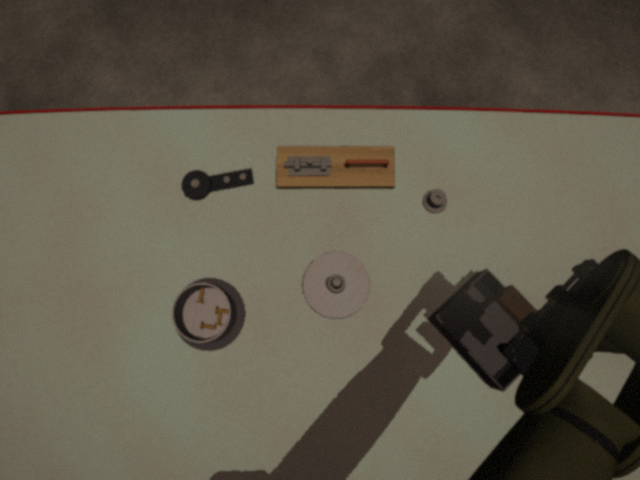

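View pics/s5.png

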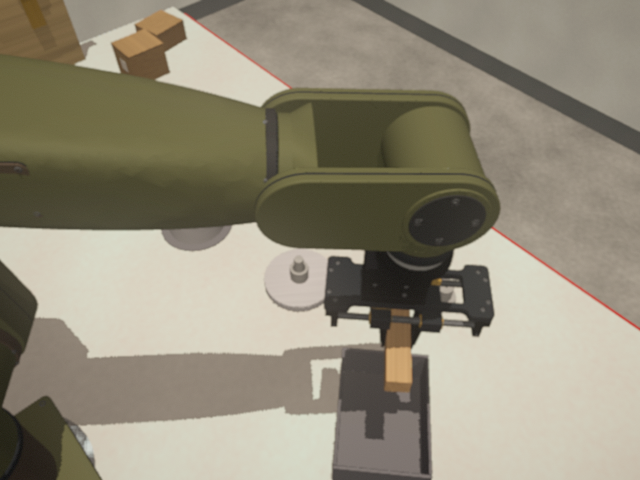

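Run:
```python
from m import *
_,T=load('w5'); q=onz('wrist',T,[(228,103),(398,105)],80);print(q.round(1),np.linalg.norm(q[0]-q[1]))
d=q[1]-q[0];yw=np.degrees(np.arctan2(d[1],d[0]));print(yw)
n=np.array([-d[1],d[0],0])/np.linalg.norm(d); m=q.mean(0)
for s in(1,-1): print((m+s*95*n).round(1))
```

```text
[[ 491.7 -193.2   80. ]
 [ 584.2 -294.    80. ]] 136.8018680306593
-47.48738073045934
[ 608.  -179.4   80. ]
[ 467.9 -307.8   80. ]
```

The far edge of the bin measures 137 mm at z=80, which matches the 140 given, and puts its centre at about (468,-308). I'll lower inside the bin and release.

```bash
python3 -m handwheel '[{"twist":[0,0,0.6],"linear":[-0.008,0.002,0.02],"jaw":0},{"twist":[0,0,0.6],"linear":[-0.008,0.002,0.05],"jaw":0},{"twist":[0,0,0.6],"linear":[-0.008,0.002,0.085],"jaw":0},{"twist":[0,0,0.6],"linear":[-0.008,0.002,0.12],"jaw":0},{"twist":[0,0,0.6],"linear":[-0.008,0.002,0.15],"jaw":0},{"twist":[0,0,0.6],"linear":[-0.008,0.002,0.18],"jaw":0},{"twist":[0,0,0.6],"linear":[-0.008,0.002,0.21],"jaw":0},{"twist":[0,0,0.6],"linear":[-0.008,0.002,0.235],"jaw":0},{"twist":[0,0,0.6],"linear":[-0.008,0.002,0.25],"jaw":0},{"twist":[0,0,0.6],"linear":[-0.008,0.002,0.25],"jaw":0}]'
python3 -m handwheel '[{"twist":[0,0,0],"linear":[0,0,0],"jaw":0.0},{"twist":[0,0,0],"linear":[0,0,0],"jaw":0.5},{"twist":[0,0,0],"linear":[0,0,0],"jaw":0.5},{"twist":[0,0,0],"linear":[0,0,0],"jaw":0.5},{"twist":[0,0,0],"linear":[0,0,0],"jaw":0.5},{"twist":[0,0,0],"linear":[0,0,-0.04],"jaw":0.5},{"twist":[0,0,0],"linear":[0,0,-0.08],"jaw":0.5},{"twist":[0,0,0],"linear":[0,0,-0.12],"jaw":0.5},{"twist":[0,0,0],"linear":[0,0,-0.16],"jaw":0.7},{"twist":[0,0,0],"linear":[0,0,-0.2],"jaw":1}]'
python3 -c "
from h import *
snap('wrist','w6')
rel(559,-3.5,230,0)"
```

```text
clock: 7.4
tool_pos: [466.6, -307.2, 22.3]
tool_rot: [-0.002, 0.932, 0.363, -0.001]
ft_force: [-0.7, -0.2, -0.4]
opening: 29.9
clock: 8.4
tool_pos: [467.7, -308.7, 226.6]
tool_rot: [0.0, 0.932, 0.363, 0.0]
ft_force: [0.4, -0.8, -0.3]
opening: 58.4
t 8.45 pos [ 470.7 -310.9  235.3] yaw -47.4 F [ 1.4 -1.3  5. ] open 62.7
linear [0.273, -0.1667, 0.0036] twist [0.75, 0.2, -47.43]
```

View pics/w6.png

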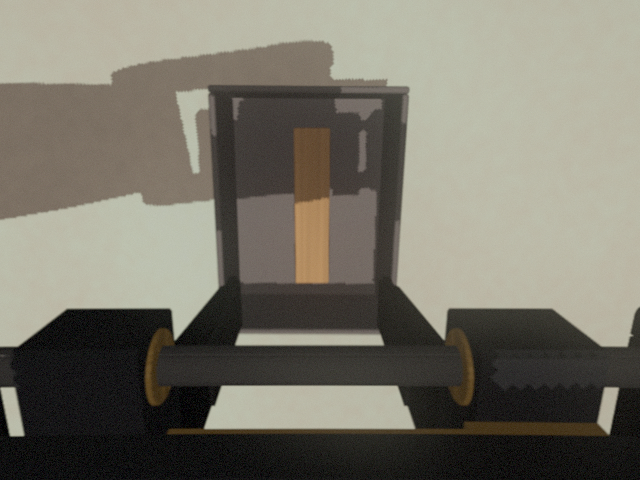

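The offcut lies flat in the bin at (312,205) in w6. Next I'll move over the lids.

```bash
python3 -m handwheel '[{"twist":[0,0,-3],"linear":[0.015,-0.01,-0.01],"jaw":1},{"twist":[0,0,-8],"linear":[0.045,-0.028,-0.02],"jaw":1},{"twist":[0,0,-14],"linear":[0.08,-0.05,-0.02],"jaw":1},{"twist":[0,0,-20],"linear":[0.115,-0.07,-0.02],"jaw":1},{"twist":[0,0,-26],"linear":[0.15,-0.092,-0.02],"jaw":1},{"twist":[0,0,-32],"linear":[0.185,-0.113,-0.02],"jaw":1},{"twist":[0,0,-38],"linear":[0.22,-0.134,-0.02],"jaw":1},{"twist":[0,0,-43],"linear":[0.25,-0.153,-0.02],"jaw":1},{"twist":[0,0,-47.4],"linear":[0.27,-0.165,-0.02],"jaw":1},{"twist":[0,0,-47.4],"linear":[0.273,-0.167,-0.02],"jaw":1}]'
python3 -m handwheel '[{"twist":[0,0,0],"linear":[0,0,0],"jaw":1},{"twist":[0,0,0],"linear":[0,0,0],"jaw":1}]'
python3 -c "
from h import *
snap('wrist','w7')
rel(559,-3.5,230,0)"
```

```text
clock: 9.45
tool_pos: [555.5, 1.9, 243.4]
tool_rot: [-0.001, 0.705, 0.709, -0.0]
ft_force: [-1.2, -0.4, 0.1]
opening: 94.9
clock: 9.65
tool_pos: [555.5, -1.6, 244.1]
tool_rot: [-0.0, 0.708, 0.707, -0.0]
ft_force: [-0.0, -1.1, -0.5]
opening: 95.0
t 9.7 pos [555.6  -1.9 244.3] yaw -0.1 F [0.2 0.2 0.5] open 95.3
linear [-0.0016, 0.0034, 0.0143] twist [-0.04, 0.01, -0.11]
```

View pics/w7.png

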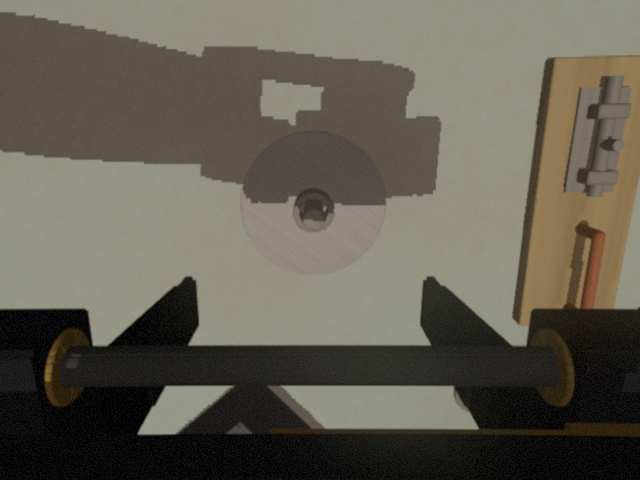

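```bash
cat >> m.py <<'E'
def radial(f,name,c0,r0,r1,z,nang=180,sign=0):
    """strongest radial gradient edge about pixel c0, projected to z; robust circle fit -> world centre, radius"""
    im,T=load(f); g=cv2.GaussianBlur(cv2.cvtColor(im,cv2.COLOR_RGB2GRAY).astype(np.float32),(0,0),1.0)
    pts=[]
    for a in np.linspace(0,2*np.pi,nang,endpoint=False):
        r=np.arange(r0,r1,.25); x=c0[0]+r*np.cos(a);y=c0[1]+r*np.sin(a)
        v=cv2.remap(g,x.astype(np.float32)[None],y.astype(np.float32)[None],1)[0]; d=np.gradient(v)
        if sign: d=np.maximum(d*sign,0)
        else: d=abs(d)
        i=np.argmax(d); pts.append((x[i],y[i]))
    P=onz(name,T,pts,z)[:,:2]; k=np.ones(len(P),bool)
    for _ in range(12):
        A=np.c_[2*P[k],np.ones(k.sum())]; s=np.linalg.lstsq(A,(P[k]**2).sum(1),rcond=None)[0]
        R_=np.sqrt(s[2]+s[0]**2+s[1]**2); e=abs(np.hypot(*(P-s[:2]).T)-R_); k=e<max(1.0,1.5*np.median(e))
    return s[:2].round(1),R_.round(1),int(k.sum()),np.array(pts),k
E
python3 - <<'E'
from m import *
crop('w7',230,120,400,290,4.5,'c7')
print(radial('w7','wrist',(313,203),62,82,20)[:3])
E
```

```text
(array([558.6,  -3.3]), np.float64(67.8), 169)
```

View pics/c7.png

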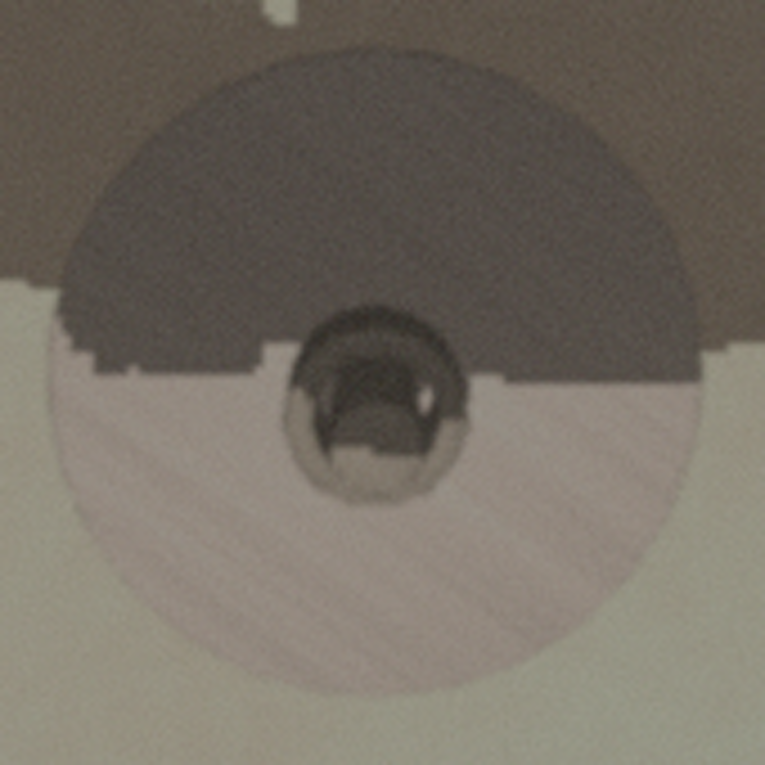

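Run:
```python
from m import *
im,T=load('w7'); c=im[180:240,285:345,::-1].astype(float); c=np.clip(c*1.8,0,255).astype(np.uint8)
cv2.imwrite('pics/c8.png',cv2.resize(c,None,fx=10,fy=10,interpolation=cv2.INTER_CUBIC))
print(proj('wrist',T,[[558.6,-3.3,76],[558.6,5.7,76],[558.6,-12.3,76],[567.6,-3.3,76],[549.6,-3.3,76],[558.6,-3.3,50]]).round(1))
```

```text
[[313.2 218.9]
 [313.2 207.9]
 [313.2 229.8]
 [324.4 218.9]
 [302.  218.9]
 [312.9 212.3]]
```

View pics/c8.png

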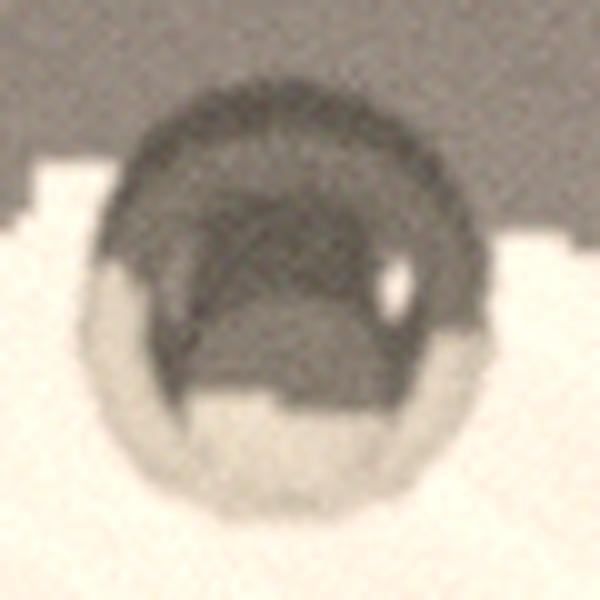

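```bash
python3 -c "
from h import *
rel(559.2,-3.7,55,0)"
python3 -m handwheel '[{"twist":[0,0,0],"linear":[-0.0018,0.0036,0.03],"jaw":0.8},{"twist":[0,0,0],"linear":[-0.0018,0.0036,0.06],"jaw":0.6},{"twist":[0,0,0],"linear":[-0.0018,0.0036,0.09],"jaw":0.5},{"twist":[0,0,0],"linear":[-0.0018,0.0036,0.115],"jaw":0.5},{"twist":[0,0,0],"linear":[-0.0018,0.0036,0.13],"jaw":0.5},{"twist":[0,0,0],"linear":[-0.0018,0.0036,0.14],"jaw":0.5},{"twist":[0,0,0],"linear":[-0.0018,0.0036,0.14],"jaw":0.5},{"twist":[0,0,0],"linear":[-0.0018,0.0036,0.14],"jaw":0.5}]'
python3 -c "
from h import *
snap('wrist','w9')
rel(559.2,-3.7,55,0)"
```

```text
t 9.7 pos [555.6  -1.9 244.3] yaw -0.1 F [0.2 0.2 0.5] open 95.3
linear [-0.0018, 0.0038, 0.1893] twist [-0.04, 0.01, -0.11]
clock: 10.5
tool_pos: [560.4, -3.2, 105.8]
tool_rot: [0.001, 0.707, 0.707, 0.001]
ft_force: [-0.2, -0.1, 0.4]
opening: 48.0
t 10.55 pos [560.6  -3.2 106.2] yaw -0.0 F [-1.  -0.2  0. ] open 47.7
linear [-0.0005, -0.0016, 0.0512] twist [0.14, 0.01, -0.04]
```

View pics/w9.png

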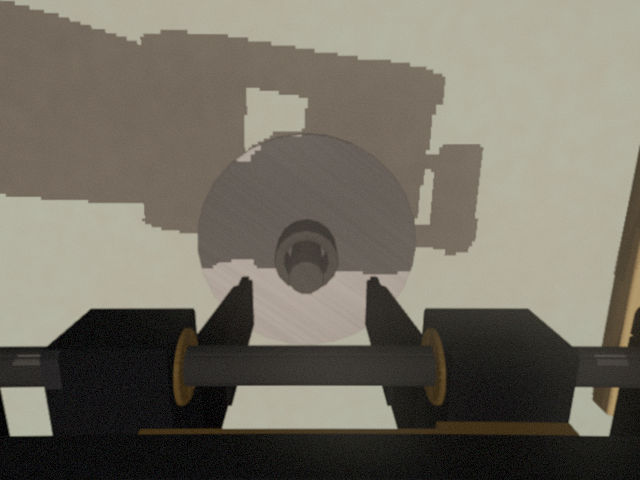

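Run:
```python
from m import *
_,T=load('w9'); print(onz('wrist',T,[(305.5,276.5)],76), radial('w9','wrist',(306,237),95,120,20)[:3])
im,T=load('w9'); c=im[215:305,265:355,::-1].astype(float); c=np.clip(c*1.8,0,255).astype(np.uint8)
cv2.imwrite('pics/c9.png',cv2.resize(c,None,fx=6,fy=6,interpolation=cv2.INTER_CUBIC))
```

```text
[[558.68974336  -2.98711555  76.        ]] (array([558.8,  -3.1]), np.float64(67.3), 100)
```

View pics/c9.png

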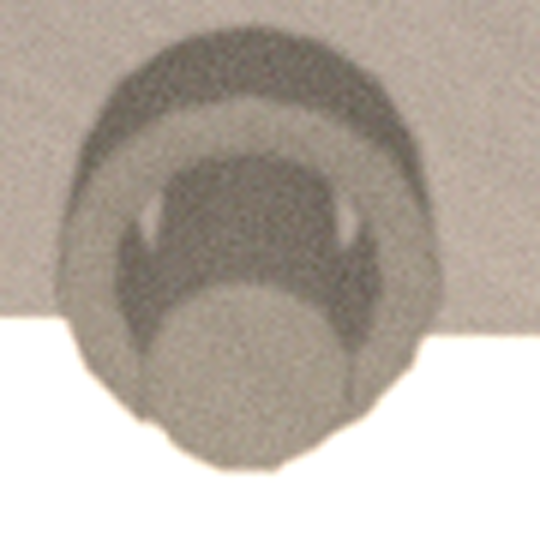

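Post top is at (306,277), which puts it at (558.8,-3.2), the same centre as the lid. I'll go down and grip.

```bash
python3 -m handwheel '[{"twist":[0,0,0],"linear":[0,-0.0018,0.015],"jaw":0.5},{"twist":[0,0,0],"linear":[0,-0.0018,0.03],"jaw":0.5},{"twist":[0,0,0],"linear":[0,-0.0018,0.042],"jaw":0.5},{"twist":[0,0,0],"linear":[0,-0.0018,0.051],"jaw":0.5},{"twist":[0,0,0],"linear":[0,-0.0018,0.051],"jaw":0.5},{"twist":[0,0,0],"linear":[0,-0.0018,0.051],"jaw":0.5},{"twist":[0,0,0],"linear":[0,-0.0018,0.051],"jaw":0.5}]'
```

```text
clock: 11.25
tool_pos: [558.4, -3.0, 54.2]
tool_rot: [0.0, 0.707, 0.707, 0.0]
ft_force: [0.5, -0.6, -0.3]
opening: 47.7
```

Now I'll close on the post at 40 N and lift a little as a test.

```bash
python3 -m handwheel '[{"twist":[0,0,0],"linear":[0,0,0],"jaw":0.3},{"twist":[0,0,0],"linear":[0,0,0],"jaw":0.2},{"twist":[0,0,0],"linear":[0,0,0],"jaw":0.1},{"twist":[0,0,0],"linear":[0,0,0],"jaw":0},{"twist":[0,0,0],"linear":[0,0,0],"jaw":0},{"twist":[0,0,0],"linear":[0,0,0],"jaw":0},{"twist":[0,0,0],"linear":[0,0,-0.005],"jaw":0},{"twist":[0,0,0],"linear":[0,0,-0.015],"jaw":0},{"twist":[0,0,0],"linear":[0,0,-0.03],"jaw":0},{"twist":[0,0,0],"linear":[0,0,-0.03],"jaw":0}]' 45
python3 -c "
from h import *
snap('wrist','w10');snap('side','s10')
rel(559.2,-3.7,55,0)"
```

```text
clock: 12.25
tool_pos: [559.9, -3.1, 87.0]
tool_rot: [0.002, 0.707, 0.707, 0.002]
ft_force: [-0.4, 0.6, -1.8]
opening: 16.9
t 12.35 pos [558.5  -3.   84.8] yaw -0.0 F [ 0.2  0.2 -2.5] open 16.6
linear [-0.0007, 0.0007, 0.0298] twist [0.12, 0.01, -0.03]
```

View pics/w10.png

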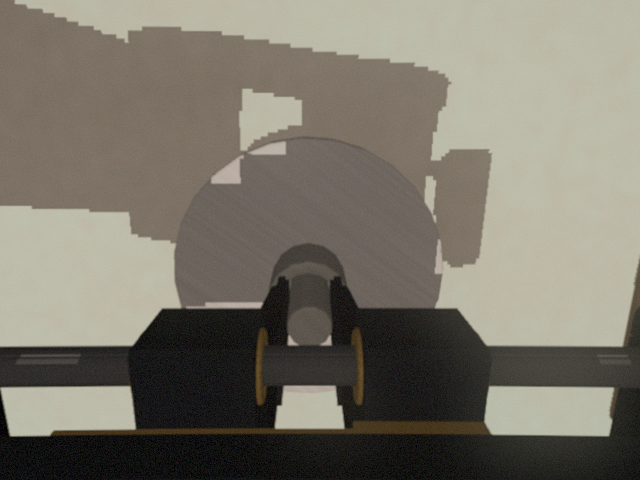

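View pics/s10.png

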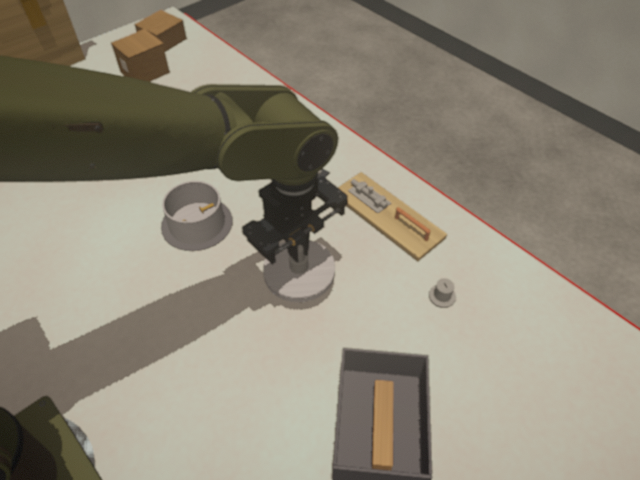

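Both lids are held: the deck rises with the gripper in w10, and the tin is clear in s10. Next I'll measure the tin from several views.

Run:
```python
from m import *
for f,n,c,rs in [('w2','wrist',(311,195),(60,85)),('w1','wrist',(328,230),(55,80)),('t5','top',(207,312),(20,36)),('t4','top',(207,312),(20,36)),('s10','side',(192,200),None)]:
    pass
crop('t5',160,265,260,365,6,'d1'); crop('s10',150,170,250,260,7,'d2'); crop('w2',230,105,395,275,4,'d3')
# expected pixels of rim if centre 500,250
for f,n in [('t5','top'),('s10','side'),('w2','wrist')]:
    _,T=load(f); a=np.linspace(0,2*np.pi,8,endpoint=False)
    print(f,proj(n,T,np.c_[500+58*np.cos(a),250+58*np.sin(a),70+0*a]).round(0).tolist())
```

```text
t5 [[205.0, 281.0], [184.0, 289.0], [174.0, 310.0], [182.0, 332.0], [202.0, 341.0], [224.0, 333.0], [234.0, 311.0], [225.0, 290.0]]
s10 [[218.0, 187.0], [199.0, 181.0], [178.0, 186.0], [165.0, 200.0], [169.0, 215.0], [188.0, 223.0], [211.0, 217.0], [223.0, 202.0]]
w2 [[374.0, 226.0], [369.0, 178.0], [330.0, 146.0], [279.0, 153.0], [249.0, 193.0], [257.0, 241.0], [296.0, 269.0], [343.0, 263.0]]
```

View pics/d1.png

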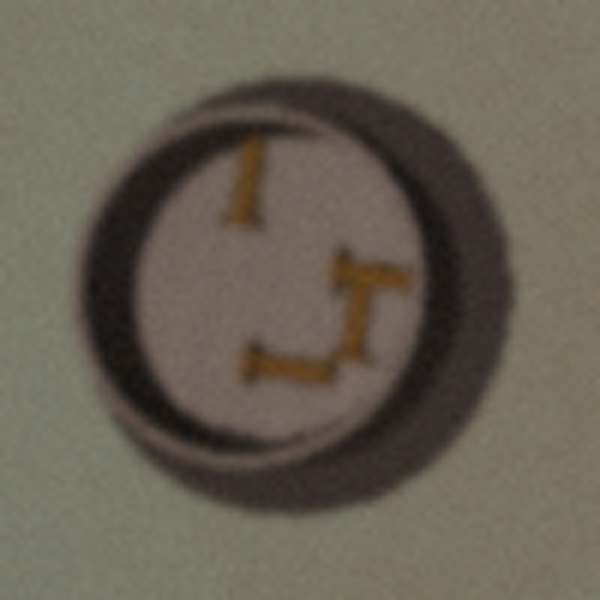

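View pics/d2.png

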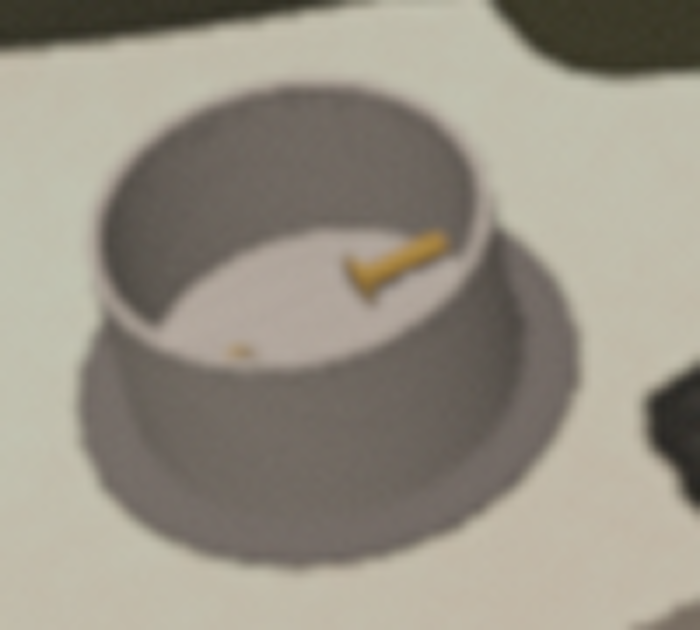

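View pics/d3.png

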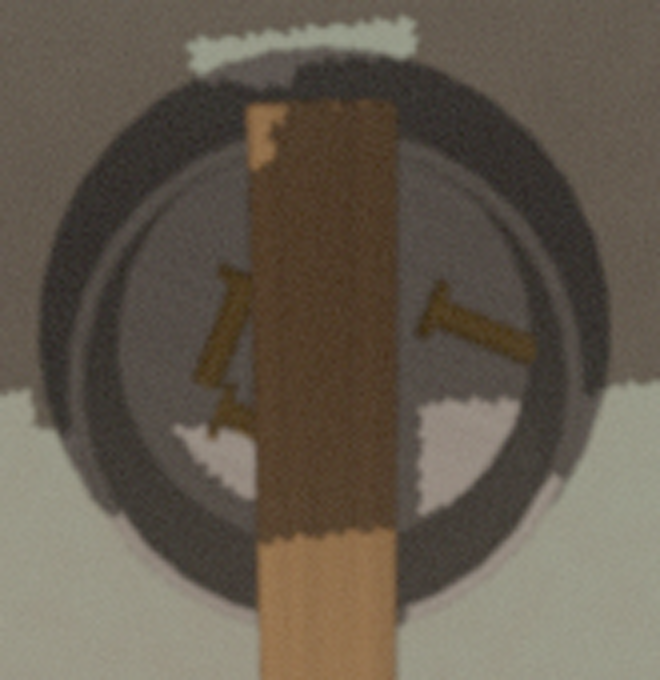

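Run:
```python
from m import *
from scipy.optimize import least_squares
def fit(f,n,pts,x0,y0,s,r,z=70):
    _,T=load(f); uv=[((a+.5)/s-.5+x0,(b+.5)/s-.5+y0) for a,b in pts]
    P=onz(n,T,uv,z)[:,:2]
    q=least_squares(lambda c:np.hypot(*(P-c[:2]).T)-r,[500,250],loss='soft_l1').x
    g=least_squares(lambda c:np.hypot(*(P-c[:2]).T)-c[2],[500,250,r],loss='soft_l1').x
    print(f,q.round(1),(np.hypot(*(P-q).T)-r).round(1),'free',g.round(1))
fit('t5','top',[(78,300),(85,240),(250,101),(150,145),(240,470),(130,420),(100,370),(190,115)],160,265,6,58)
fit('s10','side',[(97,240),(110,180),(310,83),(200,112),(430,112),(480,160),(494,205),(475,260),(260,372),(180,350),(120,305),(400,330)],150,170,7,58)
fit('w2','wrist',[(70,350),(580,370),(75,300),(570,290),(110,510),(560,480),(180,590),(470,585),(150,180),(500,180)],230,105,4,58)
# lid height: base disc circle at z=0
fit('t5','top',[(515,290),(500,390),(440,465),(300,517),(200,480),(310,75),(440,130),(500,210)],160,265,6,75,0)
fit('s10','side',[(80,400),(100,480),(170,540),(300,568),(420,540),(540,440),(578,350),(570,300)],150,170,7,75,0)
fit('w2','wrist',[(38,320),(608,330),(80,190),(560,175),(40,280),(610,300),(130,120),(500,110)],230,105,4,75,0)
```

```text
t5 [497.8 252.6] [ 0.2  0.   0.9 -0.7  1.   0.8 -0.9  1. ] free [497.7 251.3  59.1]
s10 [496.1 253.1] [-3.1 -0.9 -2.2 -3.1 -2.6 -1.7 -0.7 -1.9 -0.6 -3.2 -3.7 -2.8] free [496.6 252.7  55.6]
w2 [496.6 258.3] [-1.1 -1.1 -0.1 -0.3 -1.1 -0.1  0.7 -0.1  0.1  0.2] free [496.6 258.4  57.7]
t5 [497.2 254.2] [-0.8  1.5  0.6 -0.1 -4.2  0.7 -1.3 -0.5] free [496.7 252.7  73.8]
s10 [497.3 257.6] [-1.8 -0.5  0.2  1.1 -0.1 -2.9 -0.4  0.2] free [497.  256.6  74.2]
w2 [497.2 255.5] [-0.2 -0.3 -0.9 -0.2  0.5  0.7  0.6 -0.1] free [497.2 255.4  75.1]
```

Hand-picked edges put the tin near (497,254), with a spread of about ±3 mm. That isn't good enough, so I'll raise the lids and look at the tin from a settled wrist pose next to it.

```bash
python3 -m handwheel '[{"twist":[0,0,0],"linear":[0,0,-0.015],"jaw":0},{"twist":[0,0,0],"linear":[0,0,-0.04],"jaw":0},{"twist":[0,0,0],"linear":[0.005,-0.002,-0.07],"jaw":0},{"twist":[0,0,0],"linear":[0.02,-0.009,-0.1],"jaw":0},{"twist":[0,0,0],"linear":[0.04,-0.018,-0.125],"jaw":0},{"twist":[0,0,0],"linear":[0.065,-0.029,-0.145],"jaw":0},{"twist":[0,0,0],"linear":[0.09,-0.04,-0.16],"jaw":0},{"twist":[0,0,0],"linear":[0.115,-0.051,-0.165],"jaw":0},{"twist":[0,0,0],"linear":[0.132,-0.058,-0.165],"jaw":0},{"twist":[0,0,0],"linear":[0.14,-0.0615,-0.165],"jaw":0}]'
python3 -m handwheel '[{"twist":[0,0,0],"linear":[0,0,0],"jaw":0},{"twist":[0,0,0],"linear":[0,0,0],"jaw":0},{"twist":[0,0,0],"linear":[0,0,0],"jaw":0},{"twist":[0,0,0],"linear":[0,0,0],"jaw":0}]'
python3 -c "
from h import *
snap('wrist','w11');snap('top','t11')
rel(497,255,250,0)"
```

```text
clock: 13.35
tool_pos: [495.7, 138.4, 249.5]
tool_rot: [0.0, 0.707, 0.708, 0.0]
ft_force: [0.6, 1.0, -2.7]
opening: 17.0
clock: 13.75
tool_pos: [496.6, 136.3, 248.4]
tool_rot: [-0.0, 0.708, 0.706, -0.0]
ft_force: [0.6, -0.5, -3.8]
opening: 17.1
t 13.85 pos [496.5 136.5 248.5] yaw -0.1 F [-0.8  0.7 -3.9] open 17.0
linear [0.1185, 0.0003, -0.0015] twist [-0.02, 0.01, -0.09]
```

View pics/w11.png

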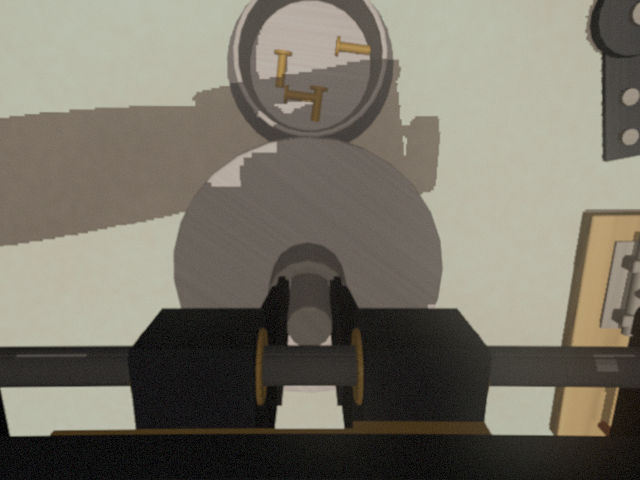

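View pics/t11.png

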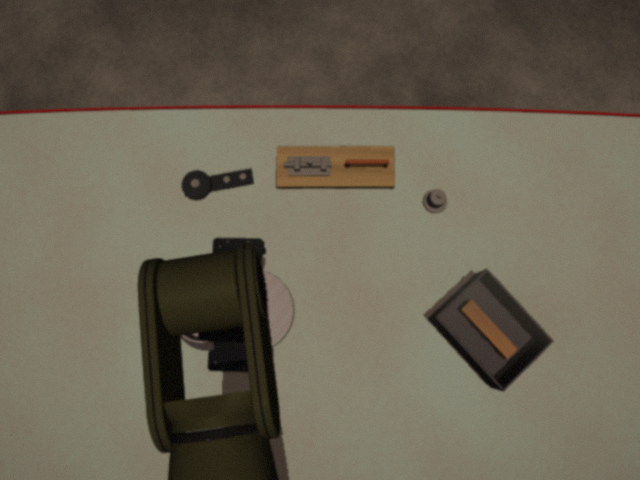

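Run:
```python
from m import *
crop('w11',215,0,405,150,4,'d4')
```

```text
(no output)
```

View pics/d4.png

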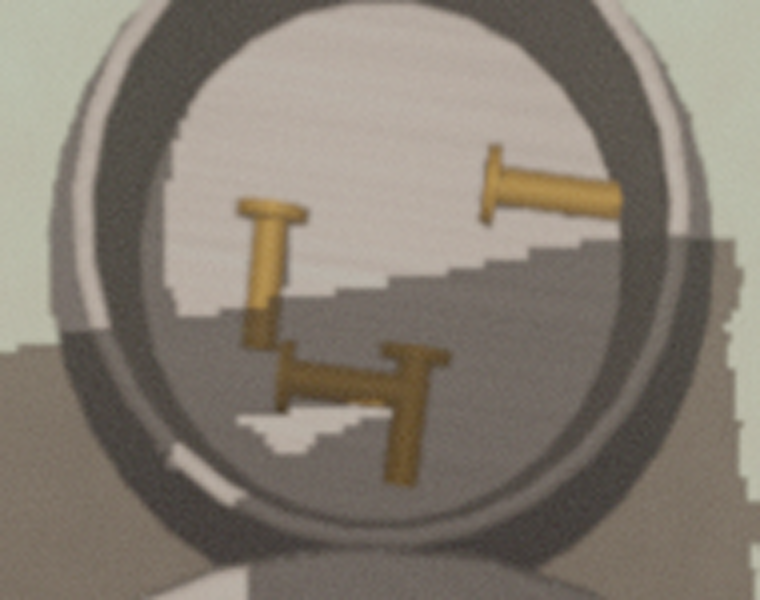

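Run:
```python
from m import *
from scipy.optimize import least_squares
im,T=load('w11')
for (r0,r1,sg,Rr,nm) in [(63,75.5,1,54,'inner'),(73,83,-1,58,'outer')]:
    _,_,_,pts,_=radial('w11','wrist',(310.5,60),r0,r1,70,240,sg)
    ang=np.degrees(np.arctan2(pts[:,1]-60,pts[:,0]-310.5))
    ok=(pts[:,1]>3)&(pts[:,1]<(134 if nm=='inner' else 100))
    P=onz('wrist',T,pts[ok],70)[:,:2]
    g=least_squares(lambda c:np.hypot(*(P-c[:2]).T)-c[2],[497,255,Rr],loss='soft_l1',f_scale=.5).x
    q=least_squares(lambda c:np.hypot(*(P-c).T)-Rr,[497,255],loss='soft_l1',f_scale=.5).x
    print(nm,g.round(2),q.round(2),np.median(abs(np.hypot(*(P-q).T)-Rr)),ok.sum())
    v=im[:,:,::-1].copy()
    for a,b in pts[ok]: cv2.circle(v,(int(round(a)),int(round(b))),0,(0,0,255),-1)
    cv2.imwrite('pics/e_%s.png'%nm,cv2.resize(v[0:150,215:405],None,fx=4,fy=4,interpolation=cv2.INTER_NEAREST))
# base disc, z=0 picks
uv=[((a+.5)/4-.5+215,(b+.5)/4-.5) for a,b in [(50,260),(62,330),(52,200),(120,450),(712,230),(708,300),(690,370),(640,460),(580,540),(180,530),(65,140),(700,160)]]
P=onz('wrist',T,uv,0)[:,:2]
q=least_squares(lambda c:np.hypot(*(P-c).T)-75,[497,255]).x; g=least_squares(lambda c:np.hypot(*(P-c[:2]).T)-c[2],[497,255,75]).x;print('base',q,g,(np.hypot(*(P-q).T)-75).round(1))
# post pose
print('post',proj('wrist',T,[[bot.observe()['tool_pos'][0],bot.observe()['tool_pos'][1],bot.observe()['tool_pos'][2]+20.]]))
```

```text
inner [497.39 255.04  53.27] [497.35 255.83] 0.3195161002691833 199
outer [497.31 255.35  57.22] [497.28 254.16] 0.5424147782029678 104
base [497.61037388 258.69658899] [497.5817601  257.98837196  74.35328735] [-0.2 -0.7 -0.2 -2.  -0.6 -0.6 -0.6 -1.3  1.7  0.3 -0.6 -1.3]
post [[308.80155206 322.31110989]]
```

View pics/e_inner.png

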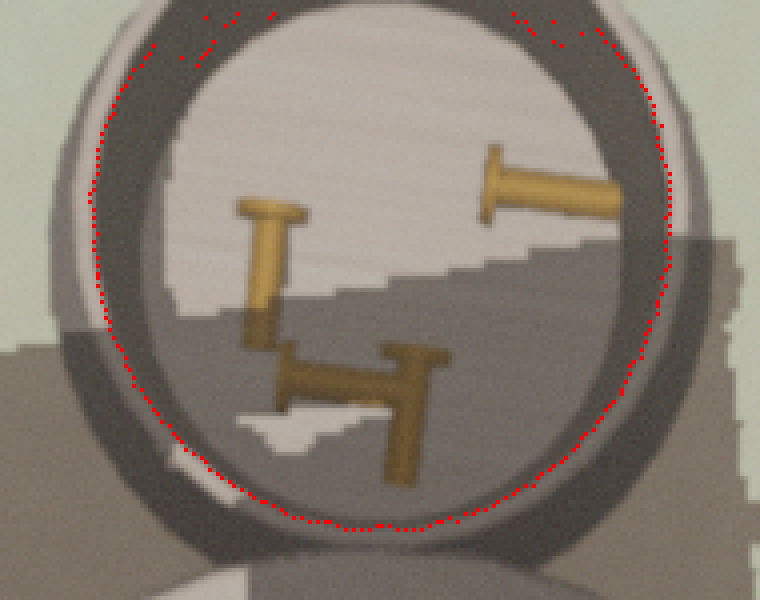

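View pics/e_outer.png

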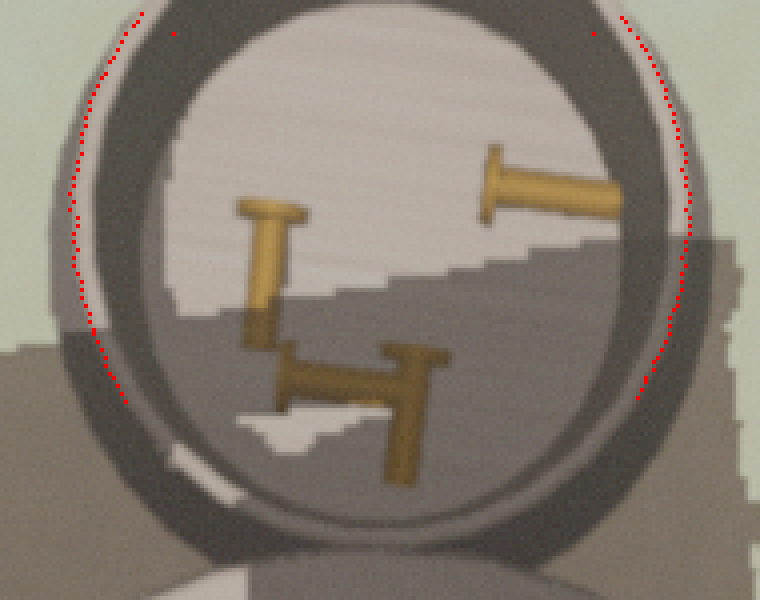

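The settled wrist view gives the tin at (497.3,255.2) with radii 53.3 and 57.2, against 54 and 58 expected. Any hand-eye bias along tool x falls on world y here. I'll look again with the wrist turned 90° so that bias falls on world x instead.

```bash
python3 -m handwheel '[{"twist":[0,0,-3],"linear":[0.005,0.005,0],"jaw":0},{"twist":[0,0,-9],"linear":[0.012,0.012,0],"jaw":0},{"twist":[0,0,-16],"linear":[0.022,0.022,0],"jaw":0},{"twist":[0,0,-23],"linear":[0.032,0.032,0],"jaw":0},{"twist":[0,0,-30],"linear":[0.042,0.042,0],"jaw":0},{"twist":[0,0,-37],"linear":[0.052,0.052,0],"jaw":0},{"twist":[0,0,-44],"linear":[0.062,0.062,0],"jaw":0},{"twist":[0,0,-51],"linear":[0.072,0.072,0],"jaw":0},{"twist":[0,0,-58],"linear":[0.082,0.082,0],"jaw":0},{"twist":[0,0,-65],"linear":[0.092,0.09,0],"jaw":0}]' >/dev/null
python3 -c "
from h import *
rel(612,255,250,90)"
```

```text
t 14.85 pos [587.1 229.1 248.3] yaw 65.2 F [ 0.4 -0.4 -2.6] open 17.4
linear [-0.0118, 0.0339, -0.0017] twist [-0.02, -0.02, -24.77]
```

```bash
python3 -m handwheel '[{"twist":[0,0,-6],"linear":[-0.004,0.01,0],"jaw":0},{"twist":[0,0,-12],"linear":[-0.008,0.02,0],"jaw":0},{"twist":[0,0,-18],"linear":[-0.011,0.03,0],"jaw":0},{"twist":[0,0,-23],"linear":[-0.0118,0.034,0],"jaw":0},{"twist":[0,0,-24.8],"linear":[-0.0118,0.034,0],"jaw":0},{"twist":[0,0,-24.8],"linear":[-0.0118,0.034,0],"jaw":0},{"twist":[0,0,-24.8],"linear":[-0.0118,0.034,0],"jaw":0},{"twist":[0,0,-24.8],"linear":[-0.0118,0.034,0],"jaw":0},{"twist":[0,0,-24.8],"linear":[-0.0118,0.034,0],"jaw":0}]' >/dev/null
python3 - <<'E'
from m import *
snap('wrist','w12');rel(612,255,250,90)
E
```

```text
t 15.8 pos [611.5 254.7 248.7] yaw 89.7 F [-0.4 -0.2 -3. ] open 17.2
linear [-0.0005, 0.0003, -0.0013] twist [0.0, 0.0, -0.25]
```

View pics/w12.png

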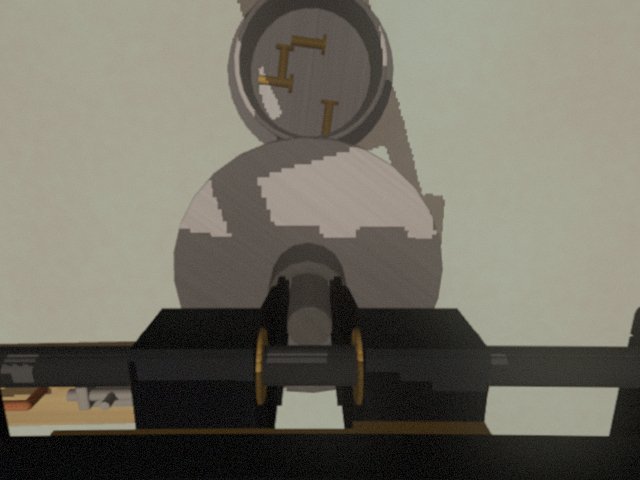

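Run:
```python
from m import *
from scipy.optimize import least_squares
im,T=load('w12')
for (r0,r1,sg,Rr,nm) in [(65,76,1,54,'inner'),(73,83,-1,58,'outer')]:
    c0=(310.5,65)
    _,_,_,pts,_=radial('w12','wrist',c0,r0,r1,70,240,sg)
    ok=(pts[:,1]>3)&(pts[:,1]<(135 if nm=='inner' else 100))
    P=onz('wrist',T,pts[ok],70)[:,:2]
    g=least_squares(lambda c:np.hypot(*(P-c[:2]).T)-c[2],[497,255,Rr],loss='soft_l1',f_scale=.3).x
    q=least_squares(lambda c:np.hypot(*(P-c).T)-Rr,[497,255],loss='soft_l1',f_scale=.3).x
    print(nm,g.round(2),q.round(2),np.median(abs(np.hypot(*(P-q).T)-Rr)),ok.sum())
    v=im[:,:,::-1].copy()
    v=cv2.resize(v[0:150,215:405],None,fx=4,fy=4,interpolation=cv2.INTER_CUBIC)
    for a,b in pts[ok]: cv2.circle(v,(int((a-215+.5)*4),int((b+.5)*4)),1,(0,0,255),-1)
    cv2.imwrite('pics/f_%s.png'%nm,v)
```

```text
inner [497.64 256.18  53.71] [497.41 256.21] 0.27818106104713536 185
outer [498.61 256.03  57.17] [499.83 256.03] 0.8733103175808878 105
```

View pics/f_inner.png

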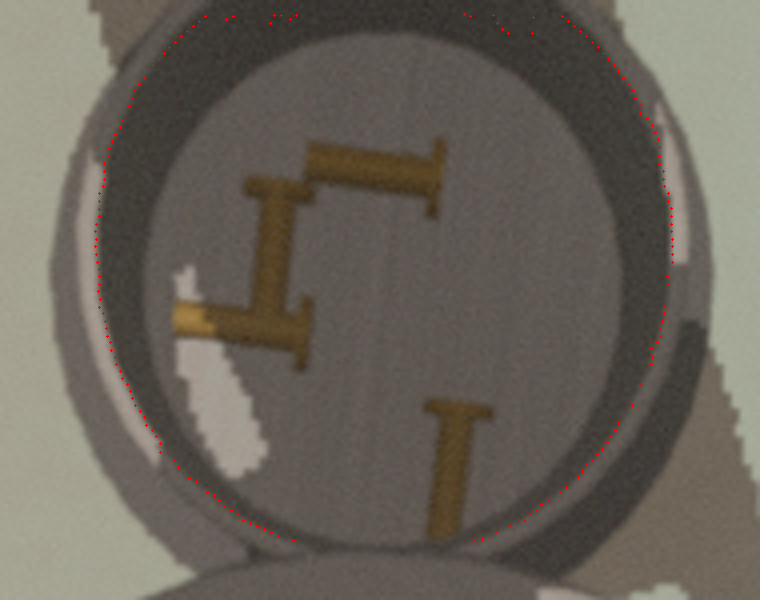

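View pics/f_outer.png

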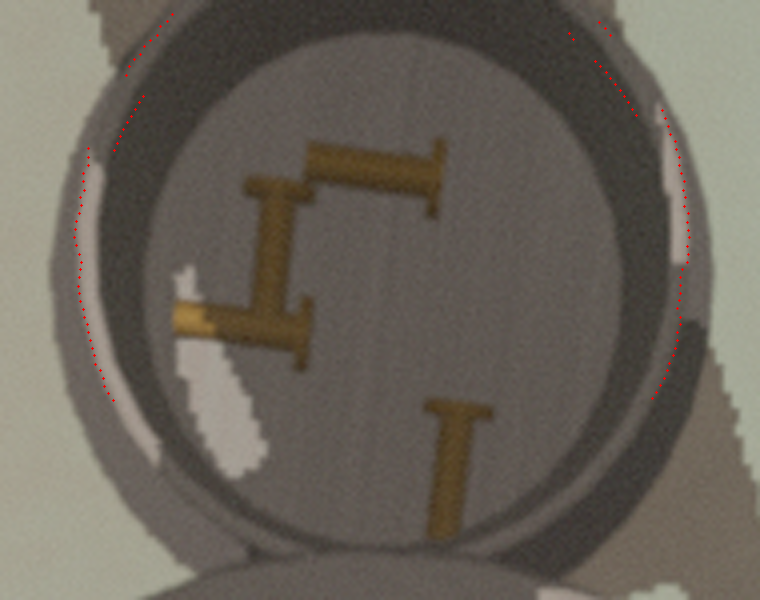

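Turned view: tin at (497.5,256.2). The two views agree within 1 mm, so I'll take (497.3,255.9). Moving above it now.

```bash
python3 -c "
from h import *
rel(497.3,255.9,180,90)"
python3 -m handwheel '[{"twist":[0,0,0],"linear":[0.01,0.0006,0],"jaw":0},{"twist":[0,0,0],"linear":[0.03,0.0006,0],"jaw":0},{"twist":[0,0,0],"linear":[0.055,0.0006,0],"jaw":0},{"twist":[0,0,0],"linear":[0.08,0.0006,0],"jaw":0},{"twist":[0,0,0],"linear":[0.1,0.0006,0.015],"jaw":0},{"twist":[0,0,0],"linear":[0.11,0.0006,0.035],"jaw":0},{"twist":[0,0,0],"linear":[0.1142,0.0006,0.055],"jaw":0},{"twist":[0,0,0],"linear":[0.1142,0.0006,0.069],"jaw":0},{"twist":[0,0,0],"linear":[0.1142,0.0006,0.069],"jaw":0},{"twist":[0,0,0],"linear":[0.1142,0.0006,0.069],"jaw":0}]' >/dev/null
python3 -c "
from h import *
snap('side','s13');snap('wrist','w13');rel(497.3,255.9,135,90)"
```

```text
t 15.8 pos [611.5 254.7 248.7] yaw 89.7 F [-0.4 -0.2 -3. ] open 17.2
linear [0.1142, 0.0007, 0.0687] twist [0.0, 0.0, -0.25]
t 16.9 pos [498.3 256.2 181.2] yaw 89.8 F [ 0.8  0.  -3.1] open 17.1
linear [0.0011, -0.0003, 0.0462] twist [0.05, 0.13, -0.25]
```

View pics/s13.png

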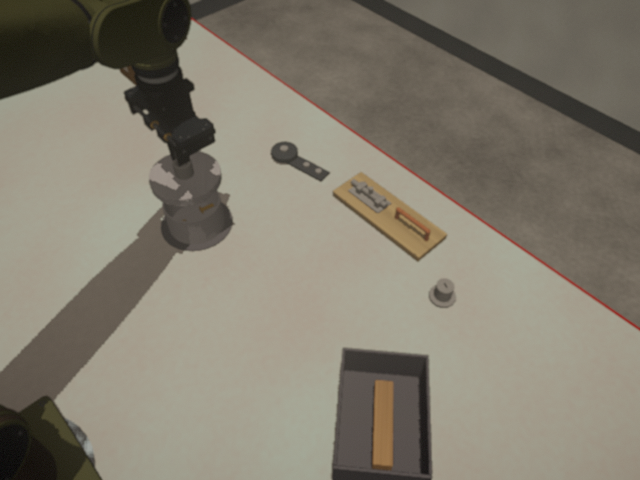

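```bash
python3 -m handwheel '[{"twist":[0,0,0],"linear":[0.0007,0,0.015],"jaw":0},{"twist":[0,0,0],"linear":[0.0007,0,0.03],"jaw":0},{"twist":[0,0,0],"linear":[0.0007,0,0.042],"jaw":0},{"twist":[0,0,0],"linear":[0.0007,0,0.05],"jaw":0},{"twist":[0,0,0],"linear":[0.0007,0,0.05],"jaw":0},{"twist":[0,0,0],"linear":[0.0007,0,0.05],"jaw":0},{"twist":[0,0,0],"linear":[0.0007,0,0.05],"jaw":0}]' >/dev/null
python3 -c "
from h import *
snap('side','s14');rel(497.3,255.9,112,90)
from m import crop; crop('s14',130,100,260,270,3.5,'g14')"
```

```text
t 17.65 pos [497.2 256.2 130.6] yaw 89.8 F [ 0.5 -0.2 -1.6] open 17.4
linear [-0.0001, -0.0003, 0.0186] twist [0.03, 0.09, -0.23]
```

View pics/g14.png

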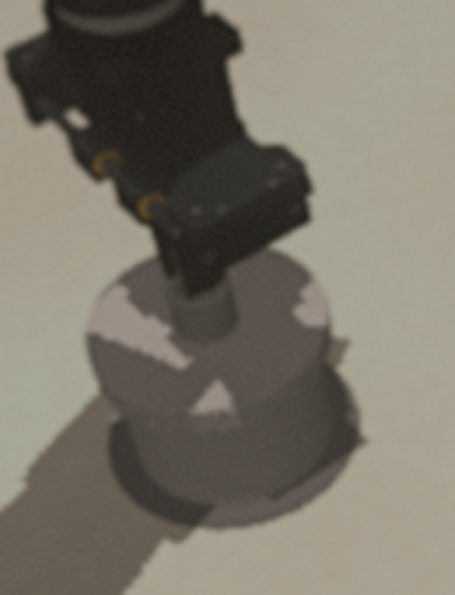

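The lid is centred over the tin. I'll lower slowly and watch the force.

```bash
python3 -m handwheel '[{"twist":[0,0,0],"linear":[0,-0.0003,0.003],"jaw":0},{"twist":[0,0,0],"linear":[0,-0.0003,0.006],"jaw":0},{"twist":[0,0,0],"linear":[0,-0.0003,0.009],"jaw":0},{"twist":[0,0,0],"linear":[0,-0.0003,0.011],"jaw":0},{"twist":[0,0,0],"linear":[0,-0.0003,0.013],"jaw":0},{"twist":[0,0,0],"linear":[0,-0.0003,0.013],"jaw":0}]'
python3 -m handwheel '[{"twist":[0,0,0],"linear":[0,0,0.001],"jaw":0},{"twist":[0,0,0],"linear":[0,0,0.002],"jaw":0},{"twist":[0,0,0],"linear":[0,0,0.003],"jaw":0},{"twist":[0,0,0],"linear":[0,0,0.004],"jaw":0},{"twist":[0,0,0],"linear":[0,0,0.004],"jaw":0}]'
```

```text
clock: 18.25
tool_pos: [496.3, 255.5, 116.2]
tool_rot: [-0.0, 0.002, 1.0, -0.0]
ft_force: [-0.2, 0.1, -3.4]
opening: 16.8
clock: 18.75
tool_pos: [496.5, 255.6, 112.5]
tool_rot: [-0.0, 0.002, 1.0, -0.0]
ft_force: [0.2, 0.1, -2.6]
opening: 16.9
```

```bash
python3 -m handwheel '[{"twist":[0,0,0],"linear":[0,0,0.0007],"jaw":0},{"twist":[0,0,0],"linear":[0,0,0.0007],"jaw":0},{"twist":[0,0,0],"linear":[0,0,0.0007],"jaw":0}]'
python3 -m handwheel '[{"twist":[0,0,0],"linear":[0,0,0.0007],"jaw":0},{"twist":[0,0,0],"linear":[0,0,0.0007],"jaw":0},{"twist":[0,0,0],"linear":[0,0,0.0007],"jaw":0}]'
```

```text
clock: 19.05
tool_pos: [496.6, 255.6, 112.0]
tool_rot: [-0.0, 0.002, 1.0, 0.0]
ft_force: [-0.4, 0.6, -3.5]
opening: 17.0
clock: 19.35
tool_pos: [496.7, 255.7, 111.9]
tool_rot: [0.0, 0.002, 1.0, 0.0]
ft_force: [-1.0, -0.8, 2.1]
opening: 17.0
```

```bash
python3 -m handwheel '[{"twist":[0,0,0],"linear":[0,0,0.0007],"jaw":0},{"twist":[0,0,0],"linear":[0,0,0.0007],"jaw":0},{"twist":[0,0,0],"linear":[0,0,0.0007],"jaw":0}]'
```

```text
clock: 19.65
tool_pos: [496.7, 255.7, 111.8]
tool_rot: [0.0, 0.002, 1.0, 0.0]
ft_force: [-3.9, -1.8, 5.4]
opening: 17.3
```

Contact came at z≈112, which is the expected seated height of 58+54. I'll release, rise straight up and look.

```bash
python3 -m handwheel '[{"twist":[0,0,0],"linear":[0,0,-0.0005],"jaw":0.1},{"twist":[0,0,0],"linear":[0,0,-0.0005],"jaw":0.3},{"twist":[0,0,0],"linear":[0,0,-0.0005],"jaw":0.5},{"twist":[0,0,0],"linear":[0,0,-0.0005],"jaw":0.6},{"twist":[0,0,0],"linear":[0,0,-0.0005],"jaw":0.6},{"twist":[0,0,0],"linear":[0,0,-0.01],"jaw":0.6},{"twist":[0,0,0],"linear":[0,0,-0.03],"jaw":0.6},{"twist":[0,0,0],"linear":[0,0,-0.06],"jaw":0.6},{"twist":[0,0,0],"linear":[0,0,-0.09],"jaw":0.6},{"twist":[0,0,0],"linear":[0,0,-0.12],"jaw":0.6}]'
python3 -m handwheel '[{"twist":[0,0,0],"linear":[0,0,-0.01],"jaw":0.6},{"twist":[0,0,0],"linear":[0,0,-0.01],"jaw":0.6},{"twist":[0,0,0],"linear":[0,0,-0.01],"jaw":0.6},{"twist":[0,0,0],"linear":[0,0,-0.01],"jaw":0.6}]'
python3 -c "
from h import *
from m import crop
snap('wrist','w15');snap('side','s15');rel(497.3,255.9,112,90);crop('s15',130,120,260,260,4,'g15')"
```

```text
clock: 20.65
tool_pos: [496.6, 255.7, 232.4]
tool_rot: [0.0, 0.002, 1.0, 0.0]
ft_force: [1.2, 0.4, -0.1]
opening: 57.0
clock: 21.05
tool_pos: [495.6, 255.2, 238.1]
tool_rot: [-0.002, 0.002, 1.0, -0.001]
ft_force: [-0.5, 0.3, -0.3]
opening: 57.6
t 21.15 pos [495.8 255.3 238.5] yaw 89.8 F [-0.3 -0.2 -1.2] open 57.3
linear [-0.0019, 0.0008, 0.1265] twist [-0.07, -0.17, -0.23]
```

View pics/w15.png

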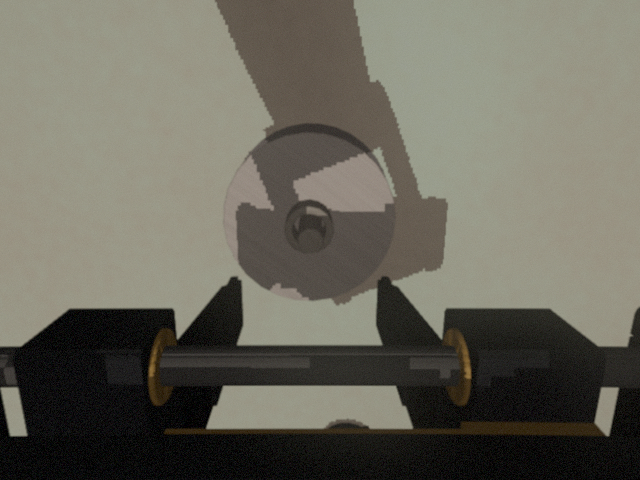

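View pics/g15.png

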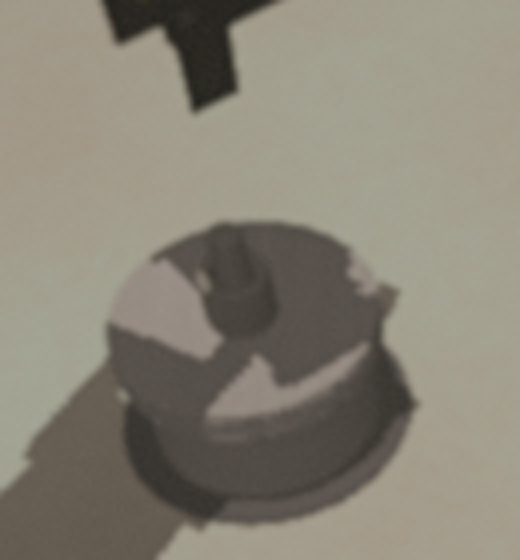

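Run:
```python
from m import *
from scipy.optimize import least_squares
c,r,n,p,k=radial('w15','wrist',(309,213),78,93,78);print(c,r,n)
im,T=load('w15')
v=cv2.resize(im[110:320,210:410,::-1],None,fx=4*.7,fy=4*.7,interpolation=cv2.INTER_CUBIC)
for (a,b),kk in zip(p,k): cv2.circle(v,(int((a-210+.5)*2.8),int((b-110+.5)*2.8)),1,(0,0,255) if kk else (255,0,0),-1)
cv2.imwrite('pics/g16.png',v)
# collar top via side & wrist: post top two-view
crop('w15',280,190,340,260,9,'g17')
```

```text
[493.  255.3] 69.3 122
```

View pics/g16.png

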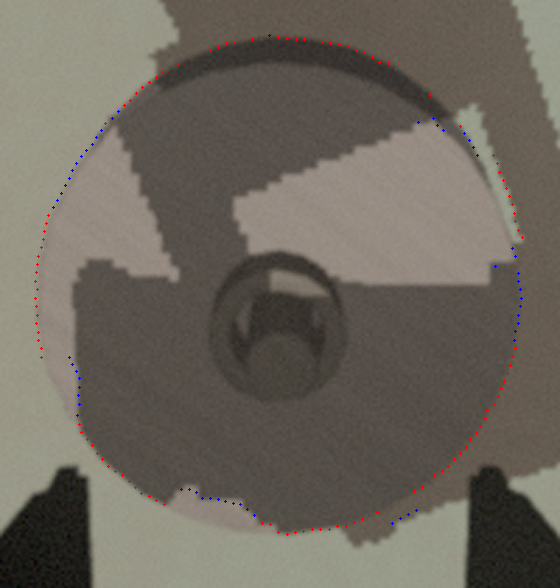

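View pics/g17.png

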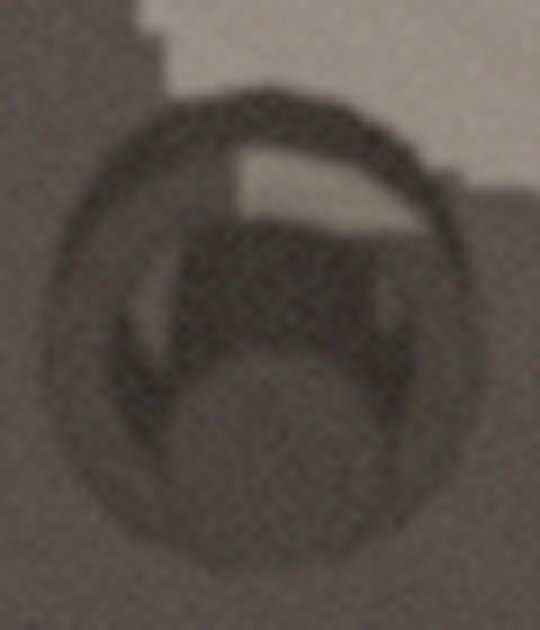

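Run:
```python
from m import *
from scipy.optimize import least_squares
_,T=load('w15')
uv=[(a/2.8-.5+210,b/2.8-.5+110) for a,b in [(37,295),(521,300),(285,533),(280,62),(100,455),(480,435),(52,205),(505,380),(45,350),(165,505),(380,512),(160,85),(440,112)]]
for z in (73,78,83):
    P=onz('wrist',T,uv,z)[:,:2]
    g=least_squares(lambda c:np.hypot(*(P-c[:2]).T)-c[2],[497,255,68],loss='soft_l1').x;print(z,g.round(1),(np.hypot(*(P-g[:2]).T)-g[2]).round(1))
print('post',onz('wrist',T,[(310.1-.4,240.6-.4)],134))
uv=[((a+.5)/9-.5+280,(b+.5)/9-.5+190) for a,b in [(42,350),(490,350),(265,575),(120,520),(400,520)]]
P=onz('wrist',T,uv,108)[:,:2];g=least_squares(lambda c:np.hypot(*(P-c[:2]).T)-c[2],[497,255,18]).x;print('collar',g.round(1))
```

```text
73 [496.4 255.   69. ] [-0.2 -0.6  0.1 -1.4 -0.1  0.9  0.6 -0.5 -0.6  0.1  0.1  0.6  0.7]
78 [495.3 255.   68. ] [-0.2 -0.6  0.1 -1.4 -0.1  0.9  0.6 -0.5 -0.5  0.1  0.1  0.6  0.7]
83 [494.1 255.   67. ] [-0.2 -0.5  0.1 -1.3 -0.1  0.9  0.6 -0.5 -0.5  0.1  0.1  0.6  0.7]
post [[496.89545164 255.16914245 134.        ]]
collar [495.9 254.7  17.8]
```

Deck radius fits 68.0 exactly at z=78, the seated height. The collar is at (495.9,254.9). I'll go down onto it.

```bash
python3 -c "
from h import *
rel(496.2,255,83,90)"
python3 -m handwheel '[{"twist":[0,0,0],"linear":[0,0,0.02],"jaw":0.6},{"twist":[0,0,0],"linear":[0,0,0.045],"jaw":0.6},{"twist":[0,0,0],"linear":[0,0,0.07],"jaw":0.6},{"twist":[0,0,0],"linear":[0,0,0.085],"jaw":0.6},{"twist":[0,0,0],"linear":[0,0,0.095],"jaw":0.6},{"twist":[0,0,0],"linear":[0,0,0.095],"jaw":0.6},{"twist":[0,0,0],"linear":[0,0,0.095],"jaw":0.6},{"twist":[0,0,0],"linear":[0,0,0.095],"jaw":0.6}]'
python3 -c "
from h import *
snap('wrist','w18');rel(496.2,255,83,90)"
```

```text
t 21.15 pos [495.8 255.3 238.5] yaw 89.8 F [-0.3 -0.2 -1.2] open 57.3
linear [-0.0009, -0.0001, 0.1555] twist [-0.07, -0.17, -0.23]
clock: 21.95
tool_pos: [497.5, 256.0, 147.1]
tool_rot: [0.001, 0.002, 1.0, 0.0]
ft_force: [-0.1, -0.1, -0.1]
opening: 57.2
t 22.0 pos [497.5 256.  147.1] yaw 89.8 F [-0.4 -0.5  0.2] open 56.9
linear [0.0014, -0.0011, 0.0641] twist [0.05, 0.13, -0.23]
```

View pics/w18.png

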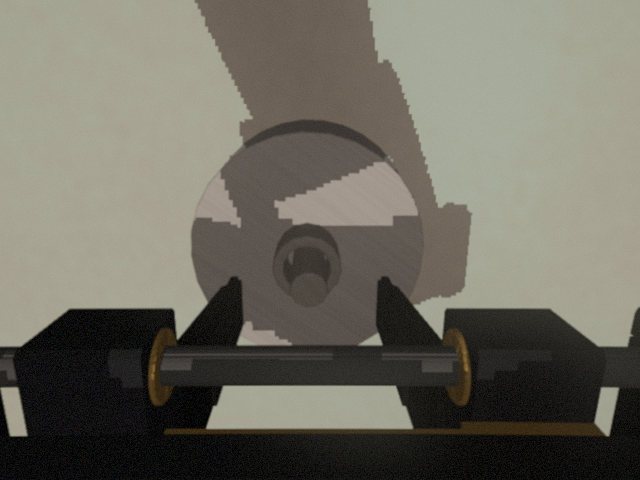

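```bash
python3 -m handwheel '[{"twist":[0,0,0],"linear":[0.001,-0.0008,0.012],"jaw":0.6},{"twist":[0,0,0],"linear":[0.001,-0.0008,0.027],"jaw":0.6},{"twist":[0,0,0],"linear":[0.001,-0.0008,0.04],"jaw":0.6},{"twist":[0,0,0],"linear":[0.001,-0.0008,0.048],"jaw":0.6},{"twist":[0,0,0],"linear":[0.001,-0.0008,0.054],"jaw":0.6},{"twist":[0,0,0],"linear":[0.001,-0.0008,0.058],"jaw":0.6},{"twist":[0,0,0],"linear":[0.001,-0.0008,0.061],"jaw":0.6},{"twist":[0,0,0],"linear":[0.001,-0.0008,0.063],"jaw":0.6},{"twist":[0,0,0],"linear":[0.001,-0.0008,0.063],"jaw":0.6},{"twist":[0,0,0],"linear":[0.001,-0.0008,0.063],"jaw":0.6}]'
python3 -c "
from h import *
snap('wrist','w19');snap('side','s19');from m import crop;crop('s19',130,120,260,260,4,'g19')"
```

```text
clock: 23.0
tool_pos: [495.8, 254.9, 82.9]
tool_rot: [0.0, 0.002, 1.0, 0.0]
ft_force: [-0.3, 0.2, -0.3]
opening: 56.8
```

View pics/w19.png

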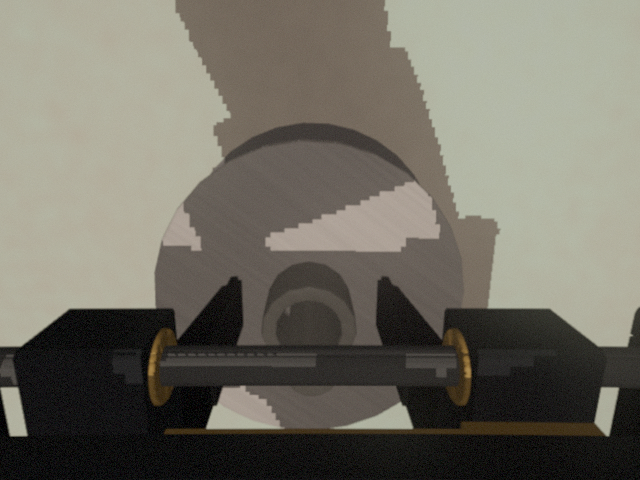

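View pics/g19.png

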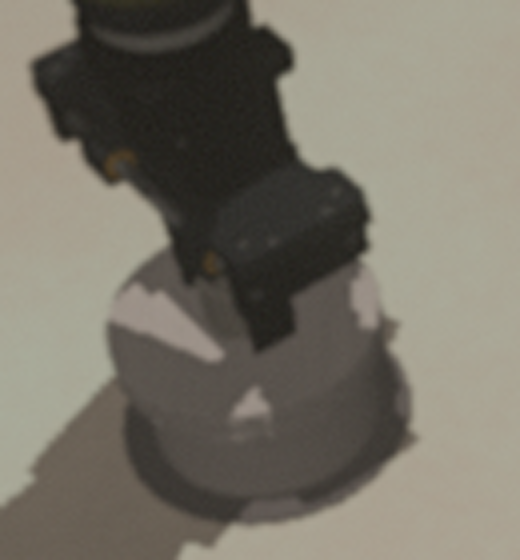

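The fingers straddle the collar evenly (collar at x≈308, tips at 238 and 380) with the TCP at z=83. I'll grip and lift slowly.

```bash
python3 -m handwheel '[{"twist":[0,0,0],"linear":[0,0,0],"jaw":0.45},{"twist":[0,0,0],"linear":[0,0,0],"jaw":0.35},{"twist":[0,0,0],"linear":[0,0,0],"jaw":0.25},{"twist":[0,0,0],"linear":[0,0,0],"jaw":0.15},{"twist":[0,0,0],"linear":[0,0,0],"jaw":0},{"twist":[0,0,0],"linear":[0,0,0],"jaw":0},{"twist":[0,0,0],"linear":[0,0,0],"jaw":0}]' 45
python3 -m handwheel '[{"twist":[0,0,0],"linear":[0,0,-0.002],"jaw":0},{"twist":[0,0,0],"linear":[0,0,-0.005],"jaw":0},{"twist":[0,0,0],"linear":[0,0,-0.009],"jaw":0},{"twist":[0,0,0],"linear":[0,0,-0.013],"jaw":0},{"twist":[0,0,0],"linear":[0,0,-0.017],"jaw":0},{"twist":[0,0,0],"linear":[0,0,-0.021],"jaw":0},{"twist":[0,0,0],"linear":[0,0,-0.025],"jaw":0},{"twist":[0,0,0],"linear":[0,0,-0.025],"jaw":0}]'
python3 -c "
from h import *
snap('side','s20');from m import crop;crop('s20',130,120,260,260,4,'g20')"
```

```text
clock: 23.8
tool_pos: [495.6, 254.8, 82.6]
tool_rot: [0.0, 0.002, 1.0, -0.0]
ft_force: [0.1, 0.2, 1.3]
opening: 35.2
clock: 24.6
tool_pos: [496.1, 255.1, 108.5]
tool_rot: [0.001, 0.002, 1.0, 0.0]
ft_force: [0.1, 0.6, -1.4]
opening: 35.2
```

View pics/g20.png

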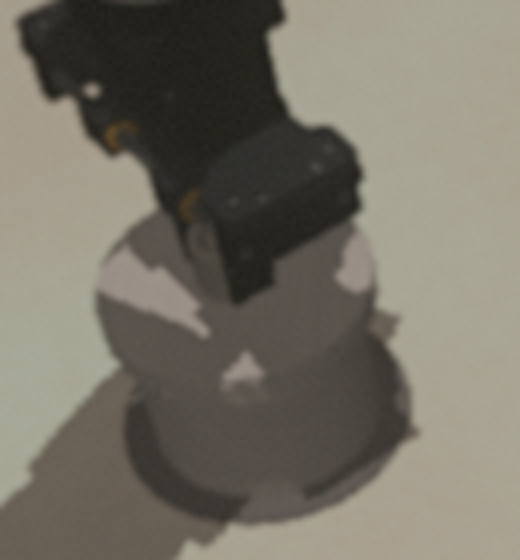

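The wrist reads about 1.4 N here, against about 3 N for the pair, so only the outer lid is up. I'll carry on.

```bash
python3 -m handwheel '[{"twist":[0,0,0],"linear":[0,0,-0.003],"jaw":0},{"twist":[0,0,0],"linear":[0,0,-0.008],"jaw":0},{"twist":[0,0,0],"linear":[0,0,-0.013],"jaw":0},{"twist":[0,0,0],"linear":[0,0,-0.018],"jaw":0},{"twist":[0,0,0],"linear":[0,0,-0.023],"jaw":0},{"twist":[0,0,0],"linear":[0,0,-0.028],"jaw":0},{"twist":[0,0,0],"linear":[0,0,-0.033],"jaw":0},{"twist":[0,0,0],"linear":[0,0,-0.038],"jaw":0},{"twist":[0,0,0],"linear":[0,0,-0.043],"jaw":0},{"twist":[0,0,0],"linear":[0,0,-0.048],"jaw":0}]'
python3 -m handwheel '[{"twist":[0,0,0],"linear":[0,0,-0.005],"jaw":0},{"twist":[0,0,0],"linear":[0,0,-0.01],"jaw":0},{"twist":[0,0,0],"linear":[0,0,-0.015],"jaw":0},{"twist":[0,0,0],"linear":[0,0,-0.021],"jaw":0},{"twist":[0,0,0],"linear":[0,0,-0.028],"jaw":0},{"twist":[0,0,0],"linear":[0,0,-0.035],"jaw":0},{"twist":[0,0,0],"linear":[0,0,-0.042],"jaw":0},{"twist":[0,0,0],"linear":[0,0,-0.048],"jaw":0},{"twist":[0,0,0],"linear":[0,0,-0.05],"jaw":0},{"twist":[0,0,0],"linear":[0,0,-0.05],"jaw":0}]'
python3 -m handwheel '[{"twist":[0,0,0],"linear":[0,0,-0.003],"jaw":0},{"twist":[0,0,0],"linear":[0,0,-0.003],"jaw":0},{"twist":[0,0,0],"linear":[0,0,-0.003],"jaw":0},{"twist":[0,0,0],"linear":[0,0,-0.003],"jaw":0},{"twist":[0,0,0],"linear":[0,0,-0.003],"jaw":0}]'
python3 -c "
from h import *
snap('side','s21');snap('wrist','w21');snap('top','t21');rel(496.5,255.5,205,90);from m import crop;crop('s21',110,60,270,260,3,'g21')"
```

```text
clock: 25.65
tool_pos: [495.6, 254.8, 156.0]
tool_rot: [0.0, 0.002, 1.0, 0.0]
ft_force: [0.4, 0.7, -1.6]
opening: 35.4
clock: 26.65
tool_pos: [495.8, 254.9, 206.1]
tool_rot: [0.0, 0.002, 1.0, 0.0]
ft_force: [-0.2, -0.6, -1.3]
opening: 35.5
clock: 27.15
tool_pos: [495.5, 254.8, 208.3]
tool_rot: [-0.0, 0.002, 1.0, -0.0]
ft_force: [0.0, 0.1, -1.0]
opening: 35.5
t 27.3 pos [495.5 254.8 208.5] yaw 89.8 F [-0.4  0.5 -1.5] open 35.1
linear [-0.001, 0.0007, 0.0035] twist [-0.0, -0.01, -0.23]
```

View pics/g21.png

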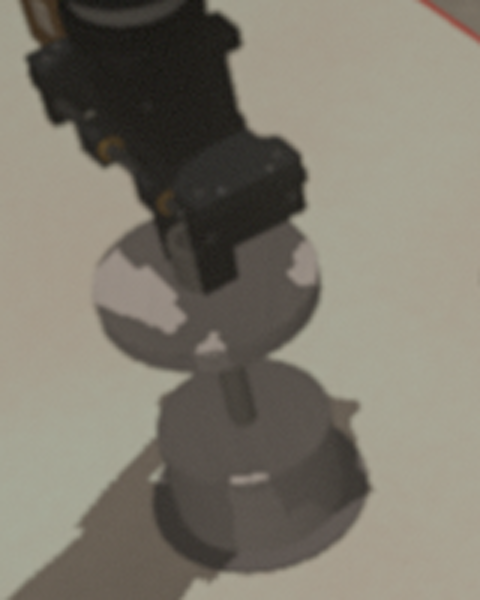

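View pics/t21.png

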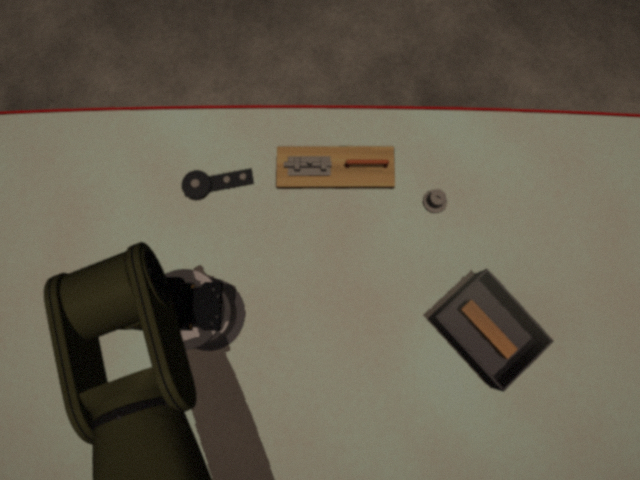

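View pics/w21.png

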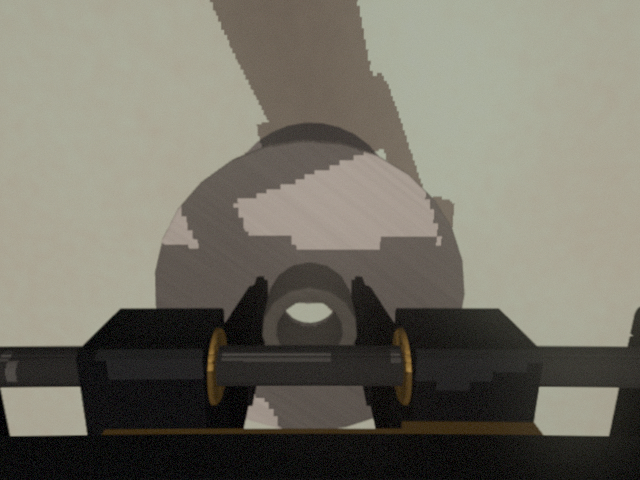

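Run:
```python
from m import *
from scipy.optimize import least_squares
_,T=load('s21')
uv=[((a+.5)/3-.5+110,(b+.5)/3-.5+60) for a,b in [(158,420),(168,392),(330,400),(328,425),(322,440),(250,480),(200,470),(170,448),(300,464)]]
for z in (74,80):
    P=onz('side',T,uv,z)[:,:2]
    g=least_squares(lambda c:np.hypot(*(P-c[:2]).T)-c[2],[497,255,58]).x;print(z,g.round(1),(np.hypot(*(P-g[:2]).T)-g[2]).round(1))
s=bot.observe();print(abs(s['joint_velocities']).max(),s['clock'])
```

```text
74 [500.5 256.4  57.5] [ 0.8  2.2 -1.8 -1.3  0.3  1.9 -2.6 -2.5  3.1]
80 [498.1 250.9  57.1] [ 0.8  2.2 -1.8 -1.3  0.3  1.9 -2.6 -2.5  3.1]
0.001366207306175462 27.3
```

The flange ring fits radius 57.5 at z=74, centred on the tin, so the inner lid is seated. The arm is still, so I'm handing in.

```bash
python3 -c "
from h import *
print(bot.sign_off())"
```

```text
the job is handed in; nothing more can be done
None
```

The job is done and handed in at about 27 s of the 66 s allowed. The offcut lies flat in the scrap bin, and the inner lid is seated in the tin. The arm is still holding the outer lid by its collar, level and above the tin.

**What I did**
- I gripped the offcut, carried it over and released it inside the bin.
- I carried the lid pair by the post and lowered it onto the tin. First contact was at TCP height 112 mm, which is the expected seated height, with about 5 N on the wrist. Then I let go.
- I lifted the outer lid alone by 126 mm, so its rim is about 52 mm above the top of the post.

**Last checks**
- **Seating:** from above, after release, the outer deck fitted radius 68.0 mm at z = 78, which is the seated height. The side view after the lift put the inner flange at radius 57.5 mm (58 expected) at z = 74, near the tin's axis. That fit used hand-picked points with up to 3 mm scatter.
- **Outer lid only:** the wrist carried about 1.4 N, against about 3 N for the pair. The arm was still, and the tool was within 0.3° of its level target.
- **Other fittings:** in the top view the roller, panel, cylinder and bin look unmoved.

**Disagreement:** my first rough measurements of the tin's centre spread by about 6 mm in y. I looked again from two settled wrist poses 90° apart, which agreed within 1 mm, and used those.

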